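# Set the zero of a load-cell instrument with the tuning tool

### The arm

A 6-joint arm with a two-finger parallel gripper is mounted at the origin on the work surface. World frame = base frame: x ahead of the robot, y to its left, z up, the work surface at z = 0. Lengths are in m, angles in rad, forces in N, time in s.
With the tool pointing down it reaches from about 0.35 to 0.775 m from the base axis. Payload 5.5 kg.
Tool frame: the origin (TCP) lies at the very end of the fingers, on their centre line; the grasp point (between the pads) lies 19 mm behind it; y points along the fingers, z is the direction in which the jaws open and shut, and the axes are right-handed (so a half turn about y gives the same grasp; the last joint's range is limited). The gripper opens to 85 mm and grips with 20 to 120 N. Pads are 22 mm wide; open, the fingers measure 114 mm over their backs; the gripper's body (76 mm by 85 mm) begins 54 mm behind the grasp point. The pads swing forward as they close: fully open they stand 13 mm farther back than shut.
Start: joints at [1.206, 0.313, 0.046, 1.304, 0, 1.431], TCP at [0.128, 0.561, 0.231] pointing down, gripper open.
Joint ranges: [-2.76, 2.76], [-0.86, 1.69], [-1.03, 1.26], [-2.2, 2.34], [-1.47, 1.5], [-3.14, 3.14]. Speed limits (rad/s): [2.57, 2.57, 3.14, 3.14, 3.14, 3.14].

### API

Orientations are given as a unit quaternion [w, x, y, z].
In Python, from workcell import env gives the robot as it stands.
- The arm moves only by the shell command python3 -m inch 'ROWS' [OPENING] [FORCE]. ROWS is JSON, a list that holds one entry, the list of rows, each a list of 4 numbers: the shift along the tool's x, y, z in mm, then the turn about the tool's y in degrees. In form: [[[tx, ty, tz, spin], ...]]. A call has 1 to 10 rows; each row is the pose to reach, as a shift and turn from the pose commanded when the call began, along the tool's axes at that moment; what a row does not reach only later rows make up. A row lasts 1/10 s, in which the tool goes at most 50 mm and 8.59 degrees, less where a joint would pass 70% of its speed; a pose out of reach is approached as far as the arm can. A call with a gripper value outside its range is refused whole. OPENING is the finger opening in mm, from 0 to 85.4, set as the call begins (- or left out, the last holds). The fingers move at their own pace and stop on an object; FORCE is the grip in N (left out, the last holds). Time passes only in rows, so rows that repeat a pose let the fingers close. It gives the time, the measured TCP pose, the force and the opening at its end, in the units of the state.
- env.get_state(): the state, without advancing time (a new reading comes with each control period).
- env.read_camera(name): name is "scene" or "top" or "wrist"; returns the picture (400x640x3 uint8, blue, green, red); there is no depth.
- env.camera_model(name): a dict with "fx", "fy", "cx", "cy" (pixels), "R" (3x3) and "t" (3): a world point X has camera coordinates R X + t; the wrist camera has in their place "mount" (4x4, takes a point from camera to tool coordinates, whose origin is the TCP and whose axes are the tool frame's). Camera axes: x right, y down, z forward; pixel columns grow to the right and rows downward; lengths in m; the calibration is good to about 2 mm. A picture is of the moment at which its call begins: read the wrist's pose just before it. camera_model takes no time and is no camera call.
- env.hand_in(): hands the job in, once; it reports no verdict.
The state is a dict: "clock": time; "joint_pos": joint angles; "qvel": joint speeds; "tau": joint torques, N m; "tcp_pos": TCP position; "orientation": TCP orientation; "wrist_force": force on the tool from outside, world axes, zero at the start; "ft_torque": the same for the moment, N m; "finger_gap": finger opening in m.
Only numpy, scipy, OpenCV 4.12 (cv2) and the standard library are available. Lean on these libraries where they do the work, as an engineer would, in place of code of your own. Each camera call takes 0.05 s, during which the arm holds its last target.

### The job

Set the load cell's zero. First lift every check weight up and off its peg on the stand's cross-bar and stand them all upright in the aluminium tray. Then slide the instrument's dust hood open and, with the plastic tuning tool from its stand in the slot, turn the zero screw until the black zero pointer of the meter lies under the red needle; then put the tool back upright in its stand, slide the hood fully shut, and leave the other lab things where they are.

Things in the scene. Friction and masses are not known exactly. Their poses are not given: they have to be found in the camera images.
- stand: Load-cell check stand, fixed: blue base plate 12 mm thick, 290 mm wide (its y), from x = -70 to +130 mm; aluminium column 153 mm high at x = +110 mm; a steel cross-bar, 270 mm long along y, 110 mm high, on the load-cell beam, at x = +15 to +35 mm. Four pegs run from the bar towards -x (the robot's side). The bar gives about 1 mm per weight hung on it. Origin: on the table.
- peg1 (a point): Top of a level steel peg, 9 mm thick, midway along it: 103 mm above the table, at x = -20, y = -108 mm in the stand's frame. The peg reaches 29 mm further to -x, where its end turns up: the tip stands 10 mm above the peg's top.
- peg2 (a point): The same on the next peg, y = -36 mm.
- peg3 (a point): The same on the next peg, y = +36 mm.
- peg4 (a point): The same on the next peg, y = +108 mm.
- weight1: Check weight, 0.5 kg (may be absent): dark iron cylinder 50 mm in diameter, 35 mm high, with a closed flat-steel stirrup on top, 40 mm wide outside and 30 mm inside along the weight's y, 10 mm along x; opening 34 mm high, top bar 6 mm thick, so 75 mm high in all. Hangs on a peg by the underside of the top bar, 69 mm above the origin. Origin: centre of the underside; z up.
- weight2: Check weight like weight1 (may be absent).
- weight3: Check weight like weight1 (may be absent).
- weight4: Check weight like weight1 (may be absent).
- tray: Loose shallow aluminium tray, 100 mm (its x) by 288 mm (its y), 18 mm high, walls and floor 4 mm thick, open on top. Room for four weights in a row along its y, 70 mm apart. Origin: centre of the underside.
- conditioner: Grey bench instrument, fixed to the table: case 180 mm (its x) by 240 mm (its y), 75 mm high, top panel level. On the panel: a meter with two pointers at the -y side, the zero screw and its sliding dust hood at the +y side. Origin: centre of the underside, z up.
- needle_tip (a point): Point on the thin red needle of the instrument's meter, 50 mm from the pivot (the needle is 1.8 mm wide and shows the load-cell signal). Each weight on the cross-bar swings it about 0.15 rad clockwise seen from above. With the bar bare it stands within about 0.12 rad of the instrument's +x direction.
- needle_pivot (a point): The common pivot of the needle and the zero pointer on the instrument's panel, at x = -14, y = -50 mm in the instrument's frame.
- pointer_tip (a point): Tip of the black zero pointer of the meter, 5 mm wide, 50 mm from the same pivot, just below the red needle. Turning the zero screw by 1 rad swings it 0.25 rad the same way round as the screw. At the start it stands 0.2 to 0.85 rad counterclockwise (seen from above) of where the needle will be with the bar bare.
- zero_screw: Slotted brass screw, 26 mm in diameter, upright, in a black collar (27 mm inside, 35 mm outside, 10 mm high) on the instrument's panel. The slot runs right across along the screw's x, 6 mm wide; its mouth is 9 mm and its floor 2 mm above the origin. Origin: on its axis, level with the panel, 75 mm above the table. Friction 0.02 N m holds it; it can turn 3.2 rad either way from its middle.
- hood (a joint): Grey dust hood that covers the zero screw: 0 = shut over the screw, 0.06 m = fully open. It slides along the instrument's +x with about 1.5 N of friction and stays where it is left.
- hood_grip (a point): On the hood's upright black grip rib: rib 10 mm thick along the instrument's x, 36 mm long along y, 24 mm tall. This point is in its middle, 10 mm below its top edge, 14 mm above the hood's plate and 30 mm above the panel. With the hood shut it is over the screw's axis.
- tuning_tool: White plastic tuning tool, 120 mm long, upright in its stand, blade down. From the tip up: blade 15 mm wide (tool's x), 3.2 mm thick (y), 10 mm long; shaft 10 mm in diameter to 60 mm; round guard 32 mm in diameter from 60 to 65 mm; flat handle 24 mm wide (x), 12 mm thick (y) from 65 to 120 mm. Origin: middle of the blade's lower end; z up to the handle.
- tool_stand: Grey block 60 x 60 mm, 68 mm high, fixed to the table, with an upright square hole 22 x 22 mm through its middle. The tool hangs in the hole by its guard, with its blade end 8 mm above the table. Origin: on the table under the hole's axis.
- sample_ring: Bystander: steel sampling ring, 76 mm in diameter, 25 mm high.
- moisture_tin: Bystander: round aluminium moisture tin, 70 mm in diameter, 46 mm high.
- soil_core: Bystander: brown soil core, 38 mm in diameter, 80 mm high, standing.
Mind the look-alikes: they are no part of the job. What is meant by the tuning_tool is not purple, and is the smaller of those in its own colour.

How it is judged:
On the way, in this order (a step that is already met when the one before it is completed fails the run):
1. all check weights that are there stand upright in the tray, let go (x of weight1 in the frame of tray between -0.046 and 0.046 m and y of weight1 in the frame of tray between -0.14 and 0.14 m and z of weight1 in the frame of tray between -0.005 and 0.009 m and angle between each of weight1, weight2, weight3, weight4's own z axis and vertical below 0.15 rad and contact force between each of weight1, weight2, weight3, weight4 and the fingers below 0.3 N and linear speed of each of weight1, weight2, weight3, weight4 below 0.03 m/s and x of weight2 in the frame of tray between -0.046 and 0.046 m and y of weight2 in the frame of tray between -0.14 and 0.14 m and z of weight2 in the frame of tray between -0.005 and 0.009 m and x of weight3 in the frame of tray between -0.046 and 0.046 m and y of weight3 in the frame of tray between -0.14 and 0.14 m and z of weight3 in the frame of tray between -0.005 and 0.009 m and x of weight4 in the frame of tray between -0.046 and 0.046 m and y of weight4 in the frame of tray between -0.14 and 0.14 m and z of weight4 in the frame of tray between -0.005 and 0.009 m), for 0.3 s.
2. the tuning tool's blade is in the screw's slot and the zero pointer lies under the needle (horizontal distance between tuning_tool and zero_screw below 0.007 m and z of tuning_tool in the frame of zero_screw below 0.006 m and horizontal distance between needle_tip and pointer_tip below 0.003 m), for 0.2 s.
At the end, for the whole second after the job is handed in: All the weights that are there stand upright (within 0.15 rad) on the floor of the tray, the zero pointer's tip is within 3 mm of the needle (50 mm from the pivot), the tuning tool hangs upright in its stand with its guard down on the block (within 4 mm), and the hood is shut to within 4 mm (all of step 1 and horizontal distance between needle_tip and pointer_tip below 0.003 m and horizontal distance between tuning_tool and tool_stand below 0.012 m and z of tuning_tool in the frame of tool_stand below 0.012 m and angle between tuning_tool's own z axis and vertical below 0.15 rad and value of joint hood below 0.004 m); the robot touches nothing.
It fails at once if a bystander is moved by more than 30 mm (distance of any of sample_ring, moisture_tin, soil_core from where it was at the start of the episode above 0.03 m).
It fails at once if the zero screw is touched with the fingers instead of the tuning tool (contact force between the fingers and zero_screw above 1 N).
Of weight1, weight2, weight3, weight4 only 2 to 4 are there at a start; the rules pass over those that are not, and their reading is None.
At some moment in a run one of weight1, weight2, weight3, weight4, tray may be knocked a few centimetres aside while the robot is not near it.
It also fails if it takes over 208 s, if anything falls off the work surface, if the arm or the gripper's body presses on something with over 40 N, if the wrist force passes 120 N, or if a joint passes its speed limit or range.

## Working session

There is one attempt and no reset: what is moved stays moved. The work goes in short steps, Python scripts to look and compute and a shell command to move; the robot and the scene stay as the last step left them, time stands still between calls to the robot, and variables do not carry over. Pictures are saved under pics/ and viewed, and the job is handed in when it is done.

```bash
ls; mkdir -p pics; python3 - <<'E'
from workcell import env
import cv2,numpy as np
s=env.get_state()
for k,v in s.items(): print(k,np.round(v,4))
for n in("scene","top","wrist"):
    cv2.imwrite(f"pics/{n}0.png",env.read_camera(n)); m=env.camera_model(n); print(n,{k:np.round(v,4).tolist() for k,v in m.items()})
E
```

```text
pics
clock 0.0
joint_pos [ 1.2064  0.314   0.045   1.3036 -0.      1.4312]
qvel [-0.0014  0.0001  0.0006  0.0008  0.0006  0.001 ]
tau [-8.00000e-04 -4.80624e+01  2.98537e+01  1.94000e-02 -1.00000e-04
 -0.00000e+00]
tcp_pos [0.128  0.56   0.2304]
orientation [-0.702   0.7033 -0.0795  0.0792]
wrist_force [-0.26   -0.1866  0.5466]
ft_torque [ 0.0096 -0.0297 -0.011 ]
finger_gap 0.0857
scene {'fx': 395.9598, 'fy': 395.9598, 'cx': 318.1218, 'cy': 192.6438, 'R': [[-0.1008, 0.9949, -0.0086], [0.5493, 0.0484, -0.8342], [-0.8295, -0.0888, -0.5514]], 't': [0.0323, -0.2395, 1.5976]}
top {'fx': 361.7944, 'fy': 361.7944, 'cx': 315.9729, 'cy': 207.3997, 'R': [[-0.0082, -0.9998, -0.0204], [-0.9875, 0.0113, -0.157], [0.1572, 0.0188, -0.9874]], 't': [0.0686, 0.5732, 0.8727]}
wrist {'fx': 341.3233, 'fy': 341.3233, 'cx': 315.0314, 'cy': 201.1212, 'mount': [[0.0004, 0.9637, 0.2671, -0.068], [0.0005, -0.2671, 0.9637, -0.1415], [1.0, -0.0002, -0.0006, -0.0011], [0.0, 0.0, 0.0, 1.0]]}
```

View pics/top0.png

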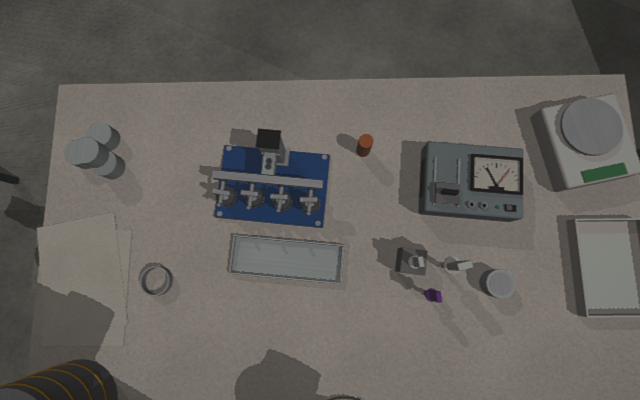

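View pics/scene0.png

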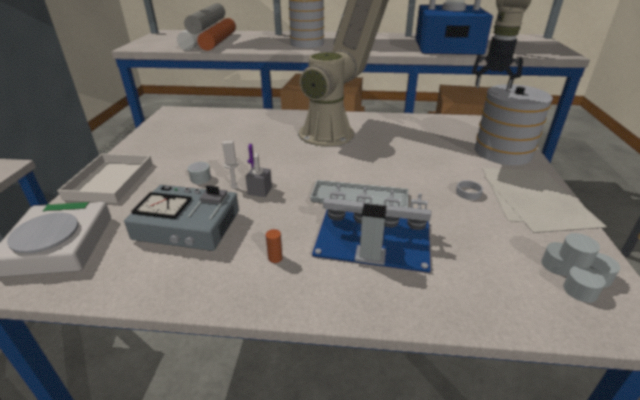

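View pics/wrist0.png

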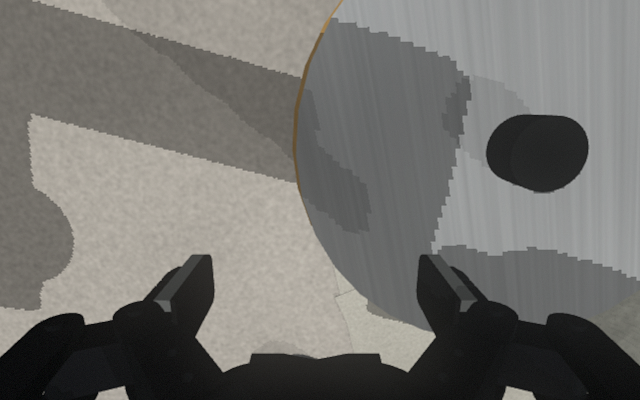

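```bash
python3 - <<'E'
import cv2
a=cv2.imread("pics/top0.png");b=cv2.imread("pics/scene0.png")
f=lambda i,x,y,w,h,k:cv2.resize(i[y:y+h,x:x+w],None,fx=k,fy=k,interpolation=cv2.INTER_CUBIC)
cv2.imwrite("pics/c1.png",f(a,360,225,160,90,5))
cv2.imwrite("pics/c2.png",f(a,200,130,150,160,3.75))
cv2.imwrite("pics/c3.png",f(b,180,130,110,75,7))
cv2.imwrite("pics/c4.png",f(a,410,130,120,100,6))
E
```

```text
(no output)
```

View pics/c1.png

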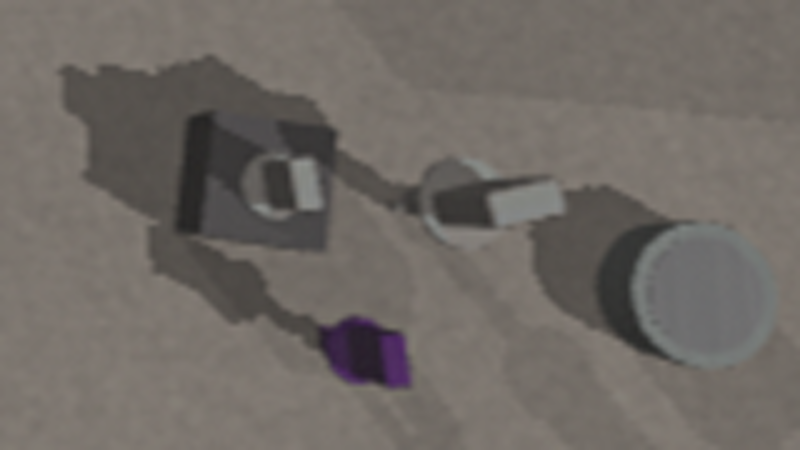

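View pics/c2.png

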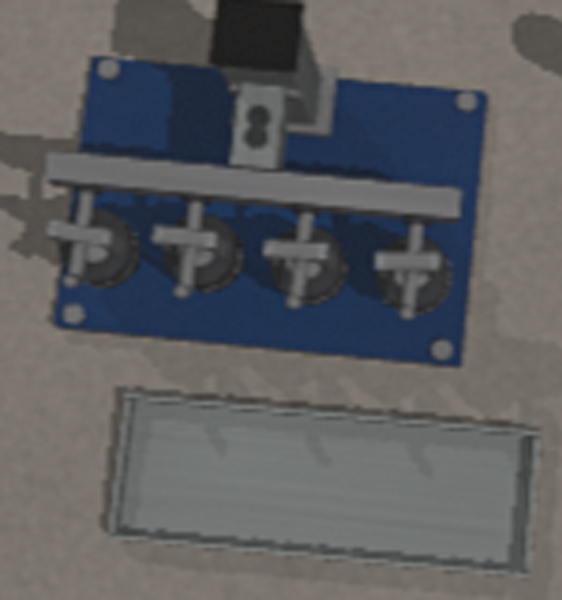

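View pics/c3.png

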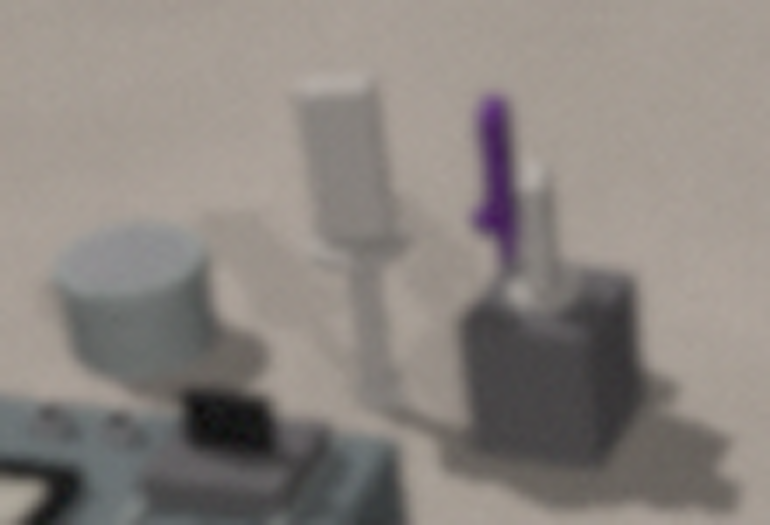

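View pics/c4.png

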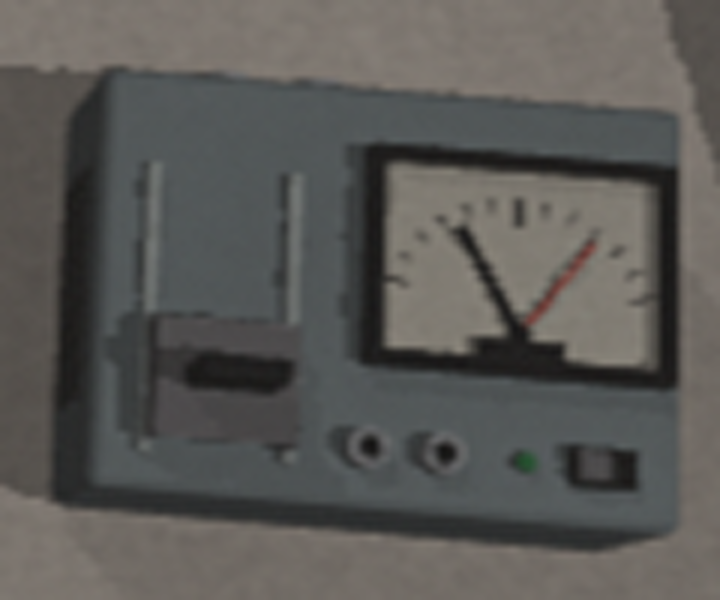

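```bash
cat > h.py <<'E'
from workcell import env
import cv2,numpy as np
from scipy.spatial.transform import Rotation as Ro
def RTq(s):
    q=s["orientation"]; return Ro.from_quat([q[1],q[2],q[3],q[0]]).as_matrix(), np.array(s["tcp_pos"])
def cam(name,s=None):
    m=env.camera_model(name)
    K=np.array([[m["fx"],0,m["cx"]],[0,m["fy"],m["cy"]],[0,0,1.]])
    if name=="wrist":
        M=np.array(m["mount"]);Rt,p=RTq(s)
        Rwc=Rt@M[:3,:3]; o=Rt@M[:3,3]+p
        R=Rwc.T;t=-R@o
    else: R=np.array(m["R"]);t=np.array(m["t"])
    return K,R,t
def pix2w(c,uv,z):
    K,R,t=c; uv=np.atleast_2d(uv).astype(float)
    d=(R.T@np.linalg.inv(K)@np.c_[uv,np.ones(len(uv))].T).T; o=-R.T@t
    zz=np.broadcast_to(z,(len(uv),))
    return o+d*((zz-o[2])/d[:,2])[:,None]
def w2pix(c,X):
    K,R,t=c; X=np.atleast_2d(X); p=(K@(R@X.T+t[:,None])).T
    return p[:,:2]/p[:,2:]
def fit2d(local,world):
    """planar rigid fit: returns origin, yaw, resid"""
    a=np.array(local)[:,:2];b=np.array(world)[:,:2];ca=a.mean(0);cb=b.mean(0)
    H=(a-ca).T@(b-cb); th=np.arctan2(H[0,1]-H[1,0],H[0,0]+H[1,1])
    R=np.array([[np.cos(th),-np.sin(th)],[np.sin(th),np.cos(th)]])
    return cb-R@ca,th,np.round(((R@(a-ca).T).T+cb-b)*1000,1)
def togo(s,X,yaw_z=None):
    """tool-axis shift (mm) to bring TCP to X"""
    R,p=RTq(s); return np.round(R.T@(np.array(X)-p)*1000,1)
def shot(name,tag):
    s=env.get_state(); im=env.read_camera(name); cv2.imwrite(f"pics/{tag}.png",im); return s,im
def crop(im,x,y,w,h,k,f): cv2.imwrite(f"pics/{f}.png",cv2.resize(im[y:y+h,x:x+w],None,fx=k,fy=k,interpolation=cv2.INTER_CUBIC))
E
python3 - <<'E'
from h import *
c=cam("top")
g=lambda P,o,k:np.array(P)/k+np.array(o)
W=pix2w(c,g([(92,57),(487,92),(460,365),(55,325)],(200,130),3.75),.012)
print("stand",fit2d([(.13,.145),(.13,-.145),(-.07,-.145),(-.07,.145)],W))
W=pix2w(c,g([(118,388),(538,430),(525,573),(108,535)],(200,130),3.75),.018)
print("tray",fit2d([(.05,.144),(.05,-.144),(-.05,-.144),(-.05,.144)],W))
print("bars",pix2w(c,g([(80,236),(186,237),(295,249),(408,261)],(200,130),3.75),.105))
W=pix2w(c,g([(112,70),(678,115),(680,530),(90,490)],(410,130),6),.075)
print("cond",fit2d([(.09,.12),(.09,-.12),(-.09,-.12),(-.09,.12)],W))
W=pix2w(c,g([(212,110),(337,128),(327,250),(203,235)],(360,225),5),.068)
print("tstand",fit2d([(.03,.03),(.03,-.03),(-.03,-.03),(-.03,.03)],W))
print("decoys", pix2w(c,g([(455,205),(352,345)],(360,225),5),[.1,.07]), "tin",pix2w(c,(498,284),.046),"core",pix2w(c,(365,140),.08),"ring",pix2w(c,(155,280),.025))
E
```

```text
stand (array([0.61037782, 0.1817261 ]), np.float64(-0.10696351937994315), array([[ 1.4,  0.7],
       [ 1. , -1.3],
       [-1.1, -1.6],
       [-1.4,  2.1]]))
tray (array([0.44728094, 0.14241203]), np.float64(-0.09979994762120664), array([[-0.9, -3.2],
       [ 2.2,  0.5],
       [-1.3, -0.2],
       [-0. ,  2.8]]))
bars [[0.60229517 0.28897513 0.105     ]
 [0.60080379 0.22078344 0.105     ]
 [0.59214777 0.15085266 0.105     ]
 [0.58351467 0.0788082  0.105     ]]
cond (array([ 0.63403789, -0.32985991]), np.float64(-0.09312307171130785), array([[ 1.4,  3.6],
       [ 2.2, -2.8],
       [-3.5, -2.2],
       [-0.1,  1.4]]))
tstand (array([ 0.43681709, -0.17223961]), np.float64(-0.13382507841611915), array([[-0.3, -0.4],
       [ 1. , -0.1],
       [-0.6, -0.1],
       [-0.1,  0.6]]))
decoys [[ 0.42459566 -0.24898959  0.1       ]
 [ 0.35943997 -0.20660863  0.07      ]] tin [[ 0.38016565 -0.37825519  0.046     ]] core [[ 0.73846556 -0.06222361  0.08      ]] ring [[0.39518218 0.47392125 0.025     ]]
```

```bash
python3 - <<'E'
from h import *
s=env.get_state(); R,p=RTq(s); print(R.round(3))
# target: view over weights; want tool z along -/+ stand y; yaw needed
th=-.105
sy=np.array([-np.sin(th),np.cos(th),0]); sx=np.array([np.cos(th),np.sin(th),0])
for sg in(1,-1):
    z=sg*sy
    a=np.degrees(np.arctan2(z@R[:,0],z@R[:,2])); print(sg,"spin",a,"toolx",np.cross([0,0,-1],z))
# world xyz target
for X in [(0.5,0.2,.28),(0.55,.285,.25)]: print(togo(s,X))
E
```

```text
[[ 0.975 -0.001  0.223]
 [-0.223 -0.001  0.975]
 [-0.    -1.    -0.001]]
1 spin -6.861846007762508 toolx [ 0.99449256 -0.10480717  0.        ]
-1 spin 173.1381539922375 toolx [-0.99449256  0.10480717  0.        ]
[ 442.9  -49.1 -268.3]
[ 472.7  -19.3 -174.2]
```

```bash
python3 -m inch '[[[40,-20,-25,-2],[80,-40,-50,-4],[120,-49,-80,-6.9],[160,-49,-100,-6.9],[200,-49,-125,-6.9],[240,-49,-150,-6.9],[280,-49,-175,-6.9],[320,-49,-200,-6.9],[360,-49,-225,-6.9],[400,-49,-250,-6.9]]]' 60 60; python3 -m inch '[[[10,0,-10,0],[10,0,-10,0],[10,0,-10,0],[10,0,-10,0]]]'; python3 - <<'E'
from h import *
s,im=shot("wrist","w1"); print(s["tcp_pos"],s["wrist_force"]); print(RTq(s)[0].round(4))
E
```

```text
clock: 1.15
tcp_pos: [0.4633, 0.226, 0.2802]
orientation: [0.706, -0.706, 0.037, -0.037]
wrist_force: [0.5, 0.6, -0.2]
finger_gap: 0.06
clock: 1.55
tcp_pos: [0.4703, 0.2177, 0.2803]
orientation: [0.706, -0.706, 0.037, -0.036]
wrist_force: [0.6, -0.4, 0.6]
finger_gap: 0.0596
[0.47026862 0.21765637 0.28029301] [ 0.58667947 -0.4083745   0.64790027]
[[ 9.947e-01 -6.000e-04  1.026e-01]
 [-1.026e-01  3.000e-04  9.947e-01]
 [-6.000e-04 -1.000e+00  2.000e-04]]
```

View pics/w1.png

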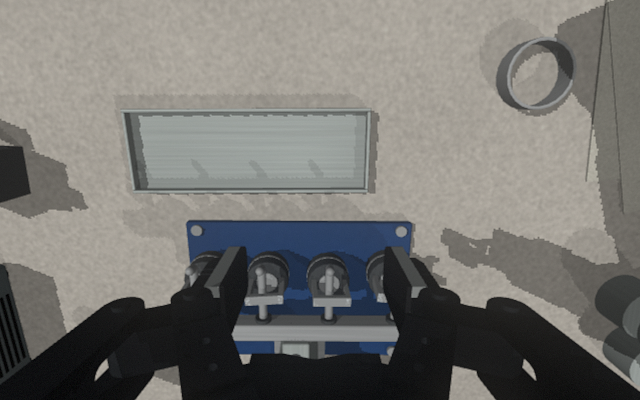

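```bash
python3 -m inch '[[[40,0,-15,0],[80,0,-30,0],[80,0,-30,0],[80,0,-30,0],[80,0,-30,0]]]'; python3 - <<'E'
from h import *
s,im=shot("wrist","w2"); print(s["tcp_pos"]); 
c=cam("wrist",s)
c,
th=-.106;o=np.array([.6104,.1817])
import numpy as np
Rz=np.array([[np.cos(th),-np.sin(th)],[np.sin(th),np.cos(th)]])
for y in(-.108,-.036,.036,.108): print(w2pix(c,np.r_[o+Rz@np.array([-.049,y]),.109]).round(1), w2pix(c,np.r_[o+Rz@np.array([.015,y]),.095]).round(1))
crop(im,120,60,400,240,2,"w2c")
E
```

```text
clock: 2.1
tcp_pos: [0.5465, 0.1796, 0.2804]
orientation: [0.706, -0.706, 0.037, -0.036]
wrist_force: [-0.4, 1.2, 0.8]
finger_gap: 0.06
[0.54652696 0.17959044 0.28042398]
[[211.6 196.6]] [[220.4 252.8]]
[[287.6 196.8]] [[289.8 253. ]]
[[363.5 197. ]] [[359.2 253.2]]
[[439.5 197.2]] [[428.6 253.4]]
```

View pics/w2c.png

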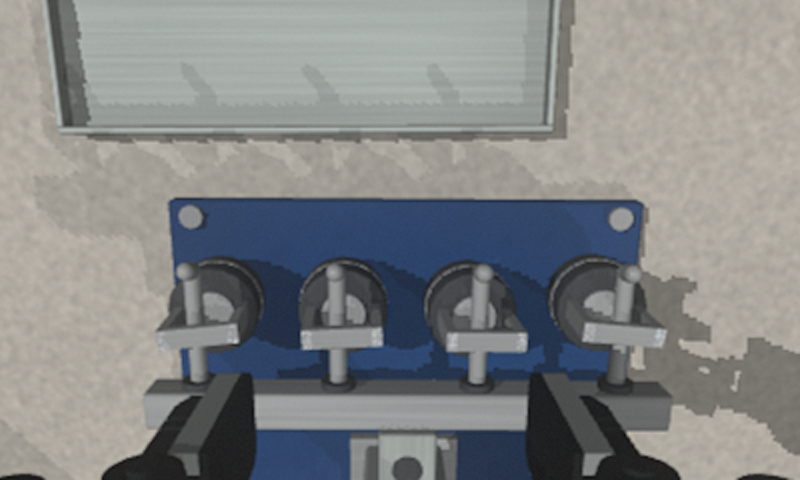

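```bash
python3 - <<'E'
from h import *
im=cv2.imread("pics/w2.png")
crop(im,190,185,130,60,6,"w2d");crop(im,330,185,130,60,6,"w2e")
E
```

```text
(no output)
```

View pics/w2d.png

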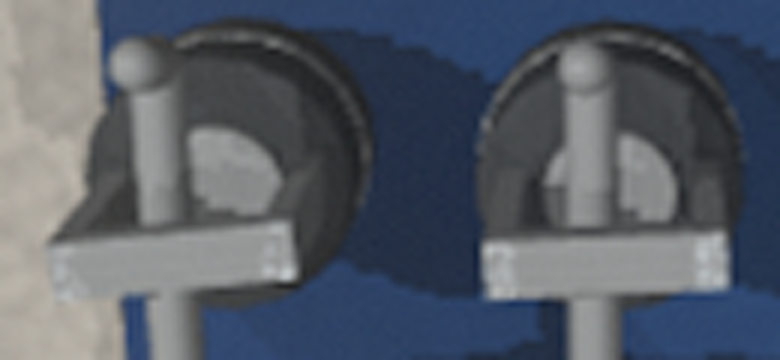

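View pics/w2e.png

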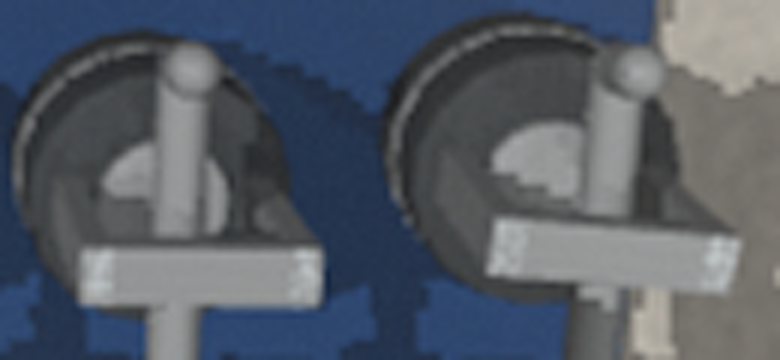

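```bash
cat > p1.py <<'E'
from h import *
s=dict(env.get_state()); s["tcp_pos"]=[0.54652696,0.17959044,0.28042398]
c=cam("wrist",s)
for o,P in [((190,185),[(50,245),(290,222),(298,278),(62,300)]),((190,185),[(482,242),(726,232),(730,288),(486,300)]),((330,185),[(78,248),(320,246),(324,304),(80,306)]),((330,185),[(495,218),(740,238),(730,292),(487,275)])]:
    W=pix2w(c,np.array(P)/6+np.array(o),.105)
    print(fit2d([(-.005,-.02),(-.005,.02),(.005,.02),(.005,-.02)],W))
# tray top rim far edge corners
th=-.1;
P=np.array([(62,131),(553,129)])/2+np.array([120,60]); print(pix2w(c,P,.018))
E
python3 p1.py
```

```text
(array([0.58415282, 0.07951661]), np.float64(-0.0038922420614852567), array([[-0.2, -0.1],
       [-0.1,  0.1],
       [ 0.1,  0.3],
       [ 0.2, -0.3]]))
(array([0.59215763, 0.14986032]), np.float64(-0.05508680197921007), array([[ 0.1, -0. ],
       [-0.1, -0. ],
       [ 0.1, -0.2],
       [-0.1,  0.2]]))
(array([0.60132256, 0.22077924]), np.float64(-0.08946833043999937), array([[ 0.2,  0.2],
       [ 0. ,  0.5],
       [-0.2, -0.5],
       [-0. , -0.2]]))
(array([0.60474655, 0.28836601]), np.float64(-0.18145766115228942), array([[ 0. ,  0.3],
       [-0.3, -0.1],
       [ 0.2, -0.3],
       [ 0.1,  0.1]]))
[[ 0.48009126 -0.00556734  0.018     ]
 [ 0.5081475   0.27704083  0.018     ]]
```

```bash
cat > to.py <<'E'
import sys
from h import *
# args x y z yaw(rad, tool x direction)
s=env.get_state();R,p=RTq(s)
X=[float(a) for a in sys.argv[1:4]]
yaw=np.arctan2(R[1,0],R[0,0])
r=""
if len(sys.argv)>4: 
    d=(float(sys.argv[4])-yaw+np.pi)%(2*np.pi)-np.pi; r=f"spin {-np.degrees(d):.1f}"
print("pos",p.round(4),"yaw",round(yaw,4),"go",togo(s,X),r,"j6",np.round(s["joint_pos"][5],2))
E
python3 to.py .5842 .0795 .071 -.004
```

```text
pos [0.5465 0.1796 0.2806] yaw -0.1026 go [ 47.8 209.6 -95.8] spin -5.6 j6 0.28
```

```bash
python3 -m inch '[[[24,20,-48,-2.8],[48,40,-96,-5.6],[48,80,-96,-5.6],[48,120,-96,-5.6],[48,150,-96,-5.6],[48,175,-96,-5.6],[48,175,-96,-5.6],[48,175,-96,-5.6]]]' 55; python3 to.py .5842 .0795 .071 -.004; python3 - <<'E'
from h import *
s,im=shot("wrist","w3")
E
```

```text
clock: 2.95
tcp_pos: [0.5849, 0.0789, 0.1061]
orientation: [0.707, -0.707, 0.002, -0.002]
wrist_force: [0.7, -1.2, 0.3]
finger_gap: 0.0552
pos [0.5849 0.0789 0.1061] yaw -0.0055 go [-0.7 35.1  0.6] spin -0.1 j6 0.0
```

View pics/w3.png

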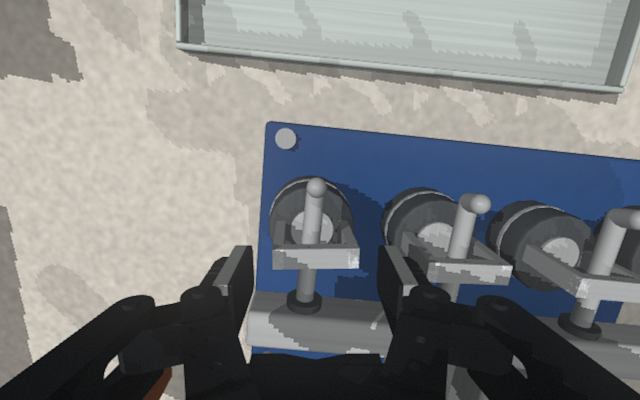

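```bash
python3 -m inch '[[[0,12,0.5,0],[0,24,0.5,0],[0,35,0.5,0],[0,35,0.5,0]]]'; python3 -m inch '[[[0,0,0,0],[0,0,0,0],[0,0,0,0],[0,0,0,0],[0,0,0,0]]]' 30 60; python3 - <<'E'
from h import *
s,im=shot("wrist","w4")
E
```

```text
clock: 3.4
tcp_pos: [0.5839, 0.0786, 0.0681]
orientation: [0.707, -0.707, 0.004, -0.001]
wrist_force: [0.9, -0.1, 0.5]
finger_gap: 0.0549
clock: 3.9
tcp_pos: [0.5854, 0.0787, 0.0704]
orientation: [0.707, -0.707, 0.002, -0.002]
wrist_force: [-0.2, 1.9, -0.6]
finger_gap: 0.0394
```

View pics/w4.png

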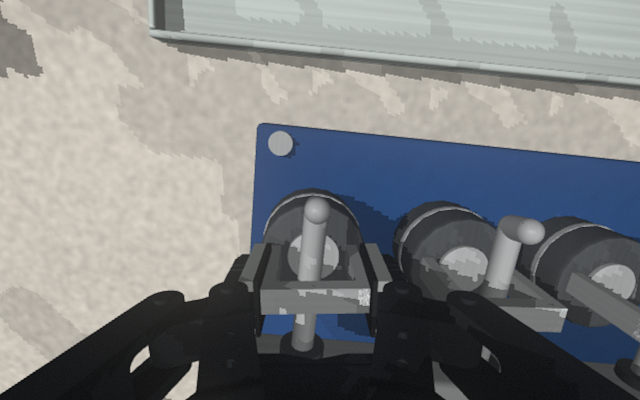

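```bash
python3 -m inch '[[[0,-8,0,0],[0,-17,0,0],[0,-17,0,0],[-15,-17,1.5,0],[-30,-17,3,0],[-45,-17,4.5,0],[-60,-17,6,0],[-65,-25,6.5,0],[-70,-45,7,0],[-70,-45,7,0]]]'; python3 to.py .435 .037 .046 -.1; python3 - <<'E'
from h import *
s,im=shot("wrist","w5")
E
```

```text
clock: 4.95
tcp_pos: [0.5176, 0.0861, 0.1183]
orientation: [0.707, -0.707, 0.0, -0.004]
wrist_force: [0.8, -0.2, -4.0]
finger_gap: 0.0386
pos [0.5176 0.0861 0.1183] yaw -0.0065 go [-82.7  71.8 -49.6] spin 5.4 j6 0.02
```

View pics/w5.png

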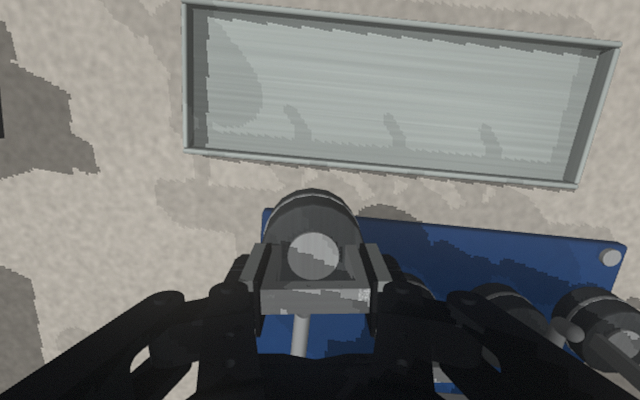

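```bash
python3 - <<'E'
from h import *
c=cam("wrist",env.get_state())
W=pix2w(c,[(182,2),(621,45),(578,188),(183,152)],.018)
print(fit2d([(-.05,-.144),(-.05,.144),(.05,.144),(.05,-.144)],W))
E
python3 -m inch '[[[-40,0,-20,2.7],[-80,0,-45,5.4],[-84,20,-50,5.4],[-84,45,-50,5.4],[-84,60,-50,5.4],[-84,60,-50,5.4]]]';python3 to.py .435 .037 .046 -.1
```

```text
(array([0.44664128, 0.13837268]), np.float64(-0.09687244068893609), array([[-3. , -2.3],
       [-2. ,  2.8],
       [ 2.4,  1.7],
       [ 2.5, -2.1]]))
clock: 5.6
tcp_pos: [0.4296, 0.0365, 0.0532]
orientation: [0.706, -0.706, 0.037, -0.034]
wrist_force: [-0.8, -0.1, -4.5]
finger_gap: 0.039
pos [0.4296 0.0365 0.0532] yaw -0.1015 go [5.3 7.2 1.1] spin -0.1 j6 -0.0
```

```bash
python3 -m inch '[[[4,3,0.5,0],[4,6,0.5,0],[4,8,0.5,0],[4,9,0.5,0],[4,9,0.5,0]]]'; python3 -m inch '[[[0,0,0,0],[0,0,0,0],[0,-20,0,0],[0,-60,0,0],[0,-90,0,0]]]' 55; python3 - <<'E'
from h import *
s,im=shot("wrist","w6"); print(s["wrist_force"])
E
```

```text
clock: 6.1
tcp_pos: [0.4353, 0.0368, 0.0464]
orientation: [0.706, -0.706, 0.036, -0.036]
wrist_force: [-0.1, 0.2, -5.0]
finger_gap: 0.039
clock: 6.6
tcp_pos: [0.4358, 0.0366, 0.1384]
orientation: [-0.706, 0.706, -0.035, 0.036]
wrist_force: [1.1, 0.3, 0.5]
finger_gap: 0.0551
[1.07585181 0.31134197 0.52539146]
```

View pics/w6.png

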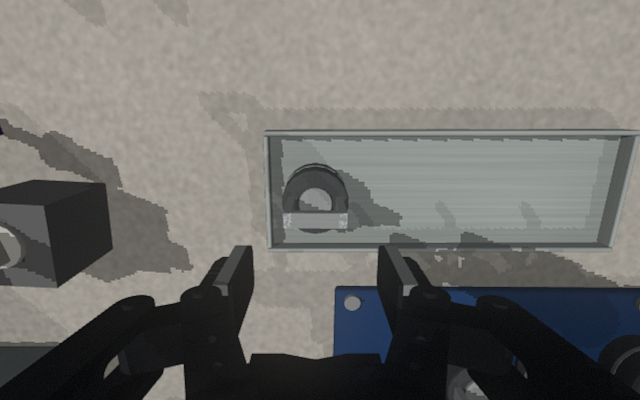

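```bash
python3 to.py .5925 .1495 .072 -.055
```

```text
pos [0.4387 0.0364 0.143 ] yaw -0.1008 go [141.   72.3 128. ] spin -2.6 j6 0.0
```

```bash
python3 -m inch '[[[20,-20,25,0],[55,-20,55,-1.3],[90,-20,85,-2.6],[125,-20,115,-2.6],[141,-20,128,-2.6],[141,10,128,-2.6],[141,35,128,-2.6],[141,35,128,-2.6],[141,35,128,-2.6]]]'; python3 to.py .5925 .1495 .072 -.055; python3 - <<'E'
from h import *
s,im=shot("wrist","w7")
E
```

```text
clock: 7.55
tcp_pos: [0.5883, 0.1498, 0.1015]
orientation: [0.707, -0.707, 0.02, -0.019]
wrist_force: [0.1, 0.1, 1.2]
finger_gap: 0.0549
pos [0.5883 0.1498 0.1015] yaw -0.0555 go [ 4.3 29.5 -0.1] spin -0.0 j6 0.17
```

View pics/w7.png

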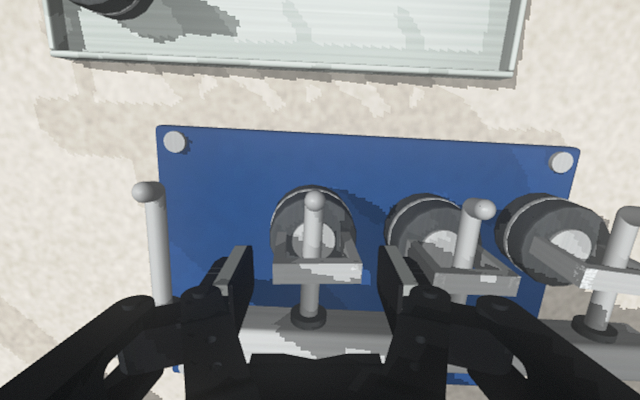

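```bash
python3 -m inch '[[[4,12,0,0],[4,24,0,0],[4,29,0,0],[4,29,0,0]]]'; python3 -m inch '[[[0,0,0,0],[0,0,0,0],[0,0,0,0],[0,0,0,0],[0,0,0,0]]]' 30 60; python3 -m inch '[[[0,-8,0,0],[0,-17,0,0],[0,-17,0,0],[-15,-17,0.8,0],[-30,-17,1.5,0],[-45,-17,2.5,0],[-60,-17,3,0],[-65,-25,3.5,0],[-70,-45,3.5,0],[-70,-45,3.5,0]]]'; python3 to.py .4423 .106 .047 -.1
```

```text
clock: 8.0
tcp_pos: [0.5914, 0.1494, 0.071]
orientation: [-0.707, 0.707, -0.021, 0.019]
wrist_force: [-0.5, -0.2, -0.4]
finger_gap: 0.055
clock: 8.5
tcp_pos: [0.5925, 0.1498, 0.0725]
orientation: [0.707, -0.707, 0.019, -0.02]
wrist_force: [-0.4, 1.5, 0.4]
finger_gap: 0.0391
clock: 9.5
tcp_pos: [0.5246, 0.1573, 0.1203]
orientation: [0.707, -0.707, 0.018, -0.021]
wrist_force: [1.4, 0.4, -3.9]
finger_gap: 0.0391
pos [0.5246 0.1573 0.1203] yaw -0.0553 go [-79.7  72.8 -55.9] spin 2.6 j6 0.2
```

```bash
python3 -m inch '[[[-40,0,-28,1.3],[-80,0,-56,2.6],[-80,20,-56,2.6],[-80,45,-56,2.6],[-80,60,-56,2.6],[-80,68,-56,2.6],[-80,72,-56,2.6],[-80,73,-56,2.6],[-80,73,-56,2.6]]]';python3 to.py .4423 .106 .047 -.1
```

```text
clock: 10.4
tcp_pos: [0.4406, 0.105, 0.0466]
orientation: [-0.706, 0.707, -0.035, 0.036]
wrist_force: [-6.5, -3.5, 15.8]
finger_gap: 0.039
pos [0.4406 0.105  0.0466] yaw -0.1011 go [ 1.5 -0.4  1.1] spin -0.1 j6 0.16
```

```bash
python3 -m inch '[[[0,-1,0,0],[0,-1,0,0],[0,-20,0,0],[0,-60,0,0],[0,-90,0,0]]]' 55; python3 - <<'E'
from h import *
s,im=shot("wrist","w8"); print(s["wrist_force"])
E
python3 to.py .602 .2205 .073 -.09
```

```text
clock: 10.9
tcp_pos: [0.4407, 0.1056, 0.1362]
orientation: [0.706, -0.706, 0.035, -0.036]
wrist_force: [1.5, 0.4, 0.9]
finger_gap: 0.055
[1.46295029 0.41876041 0.87674325]
pos [0.4436 0.1059 0.1409] yaw -0.1007 go [145.5  69.4 129.9] spin -0.6 j6 0.16
```

View pics/w8.png

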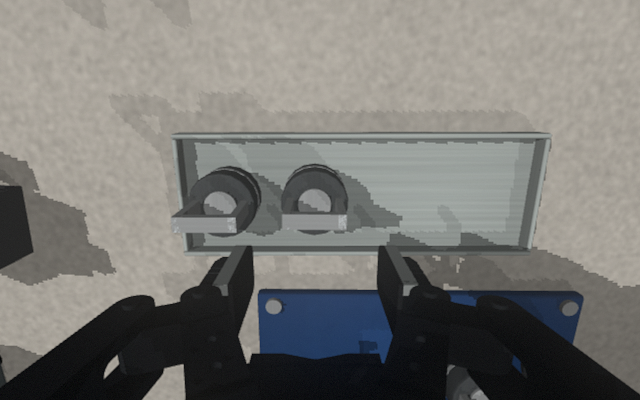

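```bash
python3 -m inch '[[[20,-20,25,0],[55,-20,55,-0.6],[90,-20,85,-0.6],[125,-20,115,-0.6],[146,-20,130,-0.6],[146,10,130,-0.6],[146,35,130,-0.6],[146,35,130,-0.6],[146,35,130,-0.6]]]'; python3 to.py .6015 .2205 .073 -.09; python3 - <<'E'
from h import *
s,im=shot("wrist","w9")
E
```

```text
clock: 11.85
tcp_pos: [0.598, 0.2201, 0.0992]
orientation: [-0.706, 0.706, -0.032, 0.032]
wrist_force: [-0.5, -0.5, 1.1]
finger_gap: 0.0549
pos [0.598  0.2201 0.0992] yaw -0.0904 go [ 3.5 26.2  0.7] spin -0.0 j6 0.32
```

View pics/w9.png

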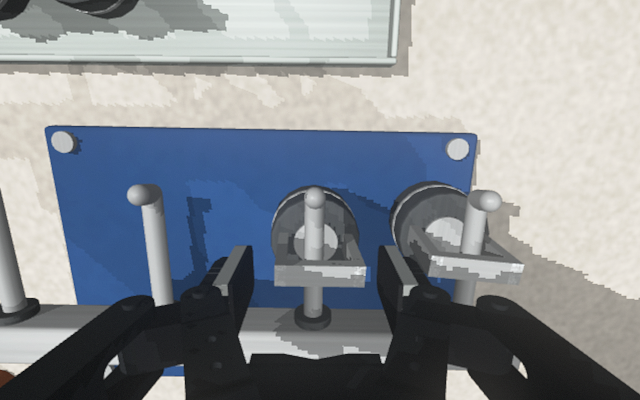

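```bash
python3 -m inch '[[[3.5,0,0.5,0],[3.5,12,0.5,0],[3.5,24,0.5,0],[3.5,26,0.5,0],[3.5,26,0.5,0]]]' 50; python3 -m inch '[[[0,0,0,0],[0,0,0,0],[0,0,0,0],[0,0,0,0],[0,0,0,0]]]' 30 60; python3 -m inch '[[[0,-8,0,0],[0,-17,0,0],[0,-17,0,0],[-15,-17,0.3,0],[-30,-17,0.5,0],[-45,-17,0.8,0],[-60,-17,1,0],[-65,-25,1,0],[-70,-45,1,0],[-70,-45,1,0]]]'; python3 to.py .4493 .1755 .047 -.1
```

```text
clock: 12.4
tcp_pos: [0.6006, 0.2201, 0.0721]
orientation: [-0.706, 0.707, -0.033, 0.031]
wrist_force: [0.9, -0.2, 0.2]
finger_gap: 0.0502
clock: 12.9
tcp_pos: [0.6017, 0.2206, 0.0735]
orientation: [0.707, -0.706, 0.032, -0.032]
wrist_force: [-0.0, 2.5, 0.3]
finger_gap: 0.0392
clock: 13.9
tcp_pos: [0.5338, 0.2282, 0.1214]
orientation: [0.707, -0.706, 0.03, -0.034]
wrist_force: [0.9, 0.2, -3.8]
finger_gap: 0.0392
pos [0.5338 0.2282 0.1214] yaw -0.0901 go [-79.8  73.9 -60.3] spin 0.6 j6 0.36
```

```bash
python3 -m inch '[[[-40,0,-30,0.6],[-80,0,-60,0.6],[-80,20,-60,0.6],[-80,45,-60,0.6],[-80,60,-60,0.6],[-80,68,-60,0.6],[-80,72,-60,0.6],[-80,73,-60,0.6],[-80,73,-60,0.6]]]';python3 -m inch '[[[0,-1,0,0],[0,-1,0,0],[0,-20,0,0],[0,-60,0,0],[0,-90,0,0]]]' 55; python3 - <<'E'
from h import *
s,im=shot("wrist","w10"); print(s["wrist_force"])
E
python3 to.py .605 .288 .074 -.18
```

```text
clock: 14.8
tcp_pos: [0.448, 0.1748, 0.0467]
orientation: [-0.706, 0.706, -0.035, 0.036]
wrist_force: [-2.2, -2.6, 3.6]
finger_gap: 0.039
clock: 15.3
tcp_pos: [0.4478, 0.1754, 0.1373]
orientation: [0.706, -0.706, 0.035, -0.036]
wrist_force: [0.2, -0.3, -0.2]
finger_gap: 0.0553
[ 0.15794546 -0.26023909 -0.17013676]
pos [0.4506 0.176  0.1421] yaw -0.1007 go [141.8  69.8 126.7] spin 4.5 j6 0.31
```

View pics/w10.png

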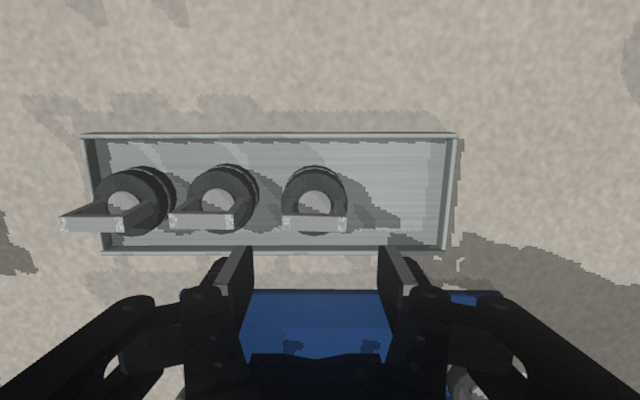

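```bash
python3 -m inch '[[[20,-20,25,0],[55,-20,55,2],[90,-20,85,4.5],[125,-20,115,4.5],[142,-20,127,4.5],[142,10,127,4.5],[142,35,127,4.5],[142,35,127,4.5],[142,35,127,4.5]]]'; python3 to.py .605 .288 .074 -.18; python3 - <<'E'
from h import *
s,im=shot("wrist","w11")
E
```

```text
clock: 16.25
tcp_pos: [0.6009, 0.2872, 0.1003]
orientation: [-0.704, 0.704, -0.064, 0.063]
wrist_force: [-0.0, -0.8, 0.6]
finger_gap: 0.0548
pos [0.6009 0.2872 0.1003] yaw -0.1793 go [ 3.9 26.3  1.5] spin 0.0 j6 0.5
```

View pics/w11.png

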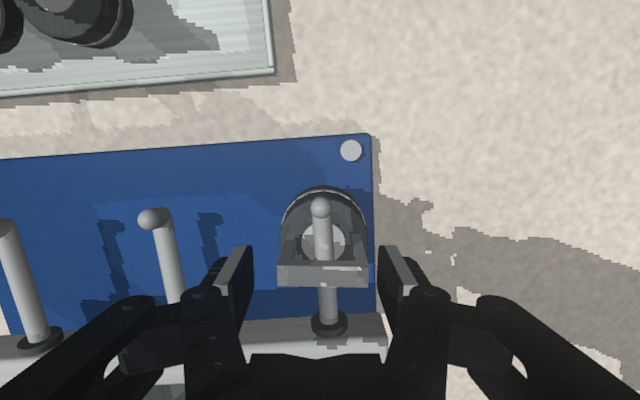

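```bash
python3 -m inch '[[[4,0,2.5,0],[4,12,2.5,0],[4,24,2.5,0],[4,26,2.5,0],[4,26,2.5,0]]]' 55; python3 -m inch '[[[0,0,0,0],[0,0,0,0],[0,0,0,0],[0,0,0,0],[0,0,0,0]]]' 30 60; python3 -m inch '[[[0,-8,0,0],[0,-17,0,0],[0,-17,0,0],[-15,-17,-1,0],[-30,-17,-2,0],[-45,-17,-3.3,0],[-60,-17,-4.5,0],[-65,-25,-5,0],[-70,-45,-5,0],[-70,-45,-5,0]]]'; python3 to.py .4563 .244 .047 -.1
```

```text
clock: 16.8
tcp_pos: [0.6043, 0.2886, 0.073]
orientation: [-0.704, 0.705, -0.064, 0.063]
wrist_force: [0.3, -0.2, -0.5]
finger_gap: 0.0551
clock: 17.3
tcp_pos: [0.6056, 0.2891, 0.0746]
orientation: [0.704, -0.704, 0.063, -0.064]
wrist_force: [-0.2, 0.8, 0.3]
finger_gap: 0.039
clock: 18.3
tcp_pos: [0.5373, 0.2973, 0.1226]
orientation: [0.705, -0.703, 0.062, -0.065]
wrist_force: [1.5, 0.9, -4.0]
finger_gap: 0.0389
pos [0.5373 0.2973 0.1226] yaw -0.179 go [-70.5  75.1 -67.1] spin -4.5 j6 0.55
```

```bash
python3 -m inch '[[[-40,0,-30,-3],[-70,0,-67,-4.5],[-71,20,-67,-4.5],[-71,20,-67,-4.5],[-71,20,-67,-4.5]]]';python3 to.py .4563 .244 .047 -.1; python3 - <<'E'
from h import *
s,im=shot("wrist","w12"); 
E
```

```text
clock: 18.8
tcp_pos: [0.4551, 0.2434, 0.0997]
orientation: [0.706, -0.706, 0.035, -0.036]
wrist_force: [0.0, 0.4, -4.1]
finger_gap: 0.039
pos [0.4551 0.2434 0.0997] yaw -0.1013 go [ 1.1 52.7  0.6] spin -0.1 j6 0.44
```

View pics/w12.png

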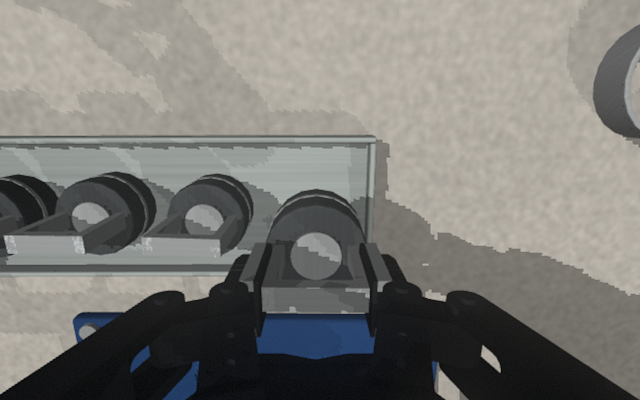

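```bash
python3 - <<'E'
from h import *
s=env.get_state();c=cam("wrist",s)
W=pix2w(c,[(376,137),(372,215)],.018);print(W)
R,p=RTq(s);print((R.T@(W-p).T).T.round(4))
E
```

```text
[[0.41082554 0.28683414 0.018     ]
 [0.46344561 0.28126977 0.018     ]]
[[-0.0492  0.082   0.0382]
 [ 0.0038  0.0821  0.038 ]]
```

```bash
python3 -m inch '[[[0,20,-1,0],[0,38,-1,0],[0,46,-1,0],[0,50,-1,0],[0,52,-1,0],[0,52,-1,0]]]';python3 -m inch '[[[0,-1,0,0],[0,-1,0,0],[0,-20,0,0],[0,-60,0,0],[0,-90,0,0],[0,-110,-40,0],[0,-110,-80,0],[0,-110,-110,0],[0,-110,-110,0]]]' 55; python3 - <<'E'
from h import *
s,im=shot("wrist","w13"); print(s["wrist_force"],s["tcp_pos"])
s,im=shot("top","t2"); crop(im,410,130,120,100,6,"t2c")
E
```

```text
clock: 19.45
tcp_pos: [0.4543, 0.2425, 0.0477]
orientation: [0.706, -0.706, 0.035, -0.036]
wrist_force: [0.4, 0.1, -4.4]
finger_gap: 0.0385
clock: 20.35
tcp_pos: [0.4429, 0.1303, 0.1587]
orientation: [-0.706, 0.706, -0.036, 0.038]
wrist_force: [-0.5, -0.2, 0.7]
finger_gap: 0.0552
[-0.52911639 -0.20204091  0.74848199] [0.44287638 0.13027433 0.1587473 ]
```

View pics/w13.png

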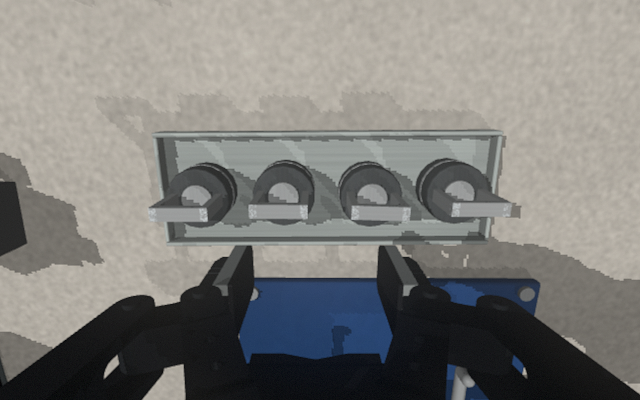

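View pics/t2.png

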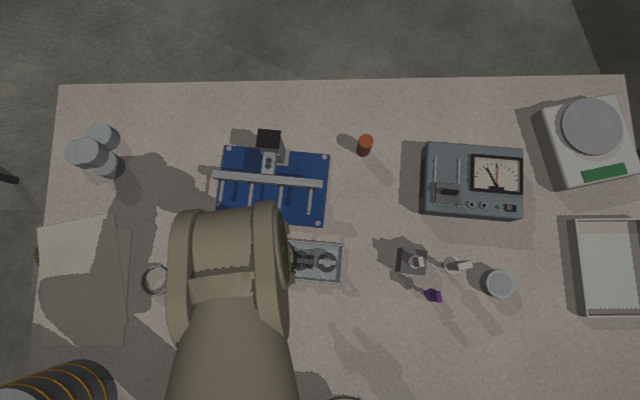

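View pics/t2c.png

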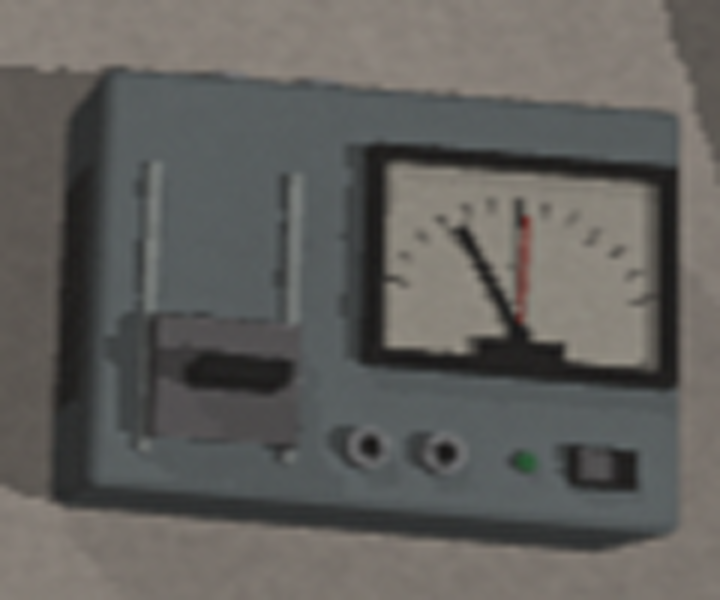

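```bash
python3 to.py .56 -.25 .3 -.093; python3 -m inch '[[[20,-50,0,0],[40,-100,-30,0],[60,-141,-75,0],[80,-141,-120,0],[100,-141,-165,0],[120,-141,-210,0],[140,-141,-255,0],[150,-141,-300,0],[155,-141,-345,0],[155,-141,-367,0]]]' 0 40;python3 -m inch '[[[0,0,0,0],[0,0,0,0],[0,0,0,0]]]'; python3 - <<'E'
from h import *
s,im=shot("wrist","w14"); print(s["wrist_force"],s["tcp_pos"])
E
python3 to.py .56 -.25 .3 -.093
```

```text
pos [0.4433 0.1324 0.1584] yaw -0.1027 go [ 155.6 -141.6 -368.3] spin -0.6 j6 0.22
clock: 21.45
tcp_pos: [0.5611, -0.2503, 0.2976]
orientation: [-0.706, 0.706, -0.036, 0.036]
wrist_force: [0.7, 0.9, -0.1]
finger_gap: 0.0
clock: 21.75
tcp_pos: [0.5603, -0.2464, 0.2985]
orientation: [0.706, -0.706, 0.035, -0.035]
wrist_force: [0.0, -0.0, 0.2]
finger_gap: -0.0
[ 0.04755506 -0.03970698  0.17661811] [ 0.5603316  -0.24642696  0.29845413]
pos [ 0.5603 -0.2462  0.2986] yaw -0.0987 go [ 0.1 -1.4 -3.8] spin -0.3 j6 -0.45
```

View pics/w14.png

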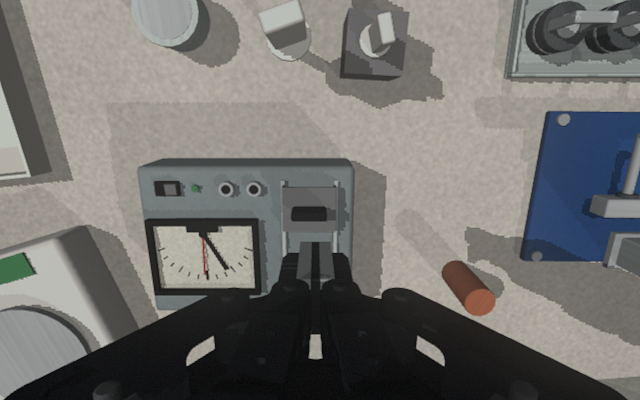

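```bash
python3 - <<'E'
from h import *
im=cv2.imread("pics/w14.png");crop(im,265,155,100,100,6,"w14c");crop(im,130,150,140,150,4,"w14m")
E
```

```text
(no output)
```

View pics/w14c.png

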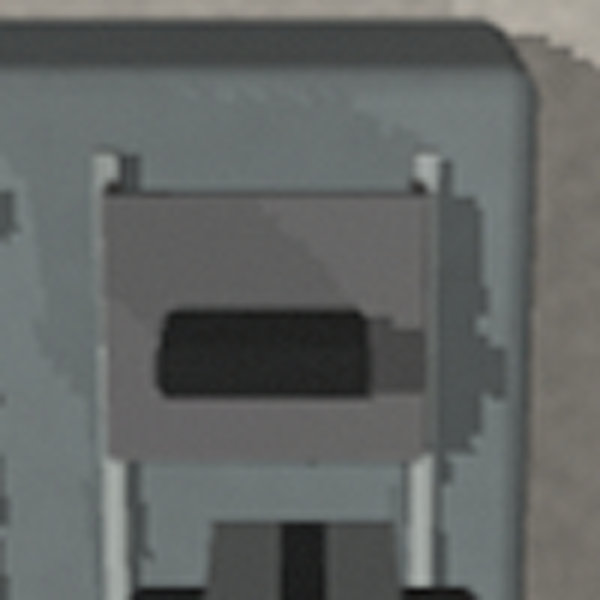

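View pics/w14m.png

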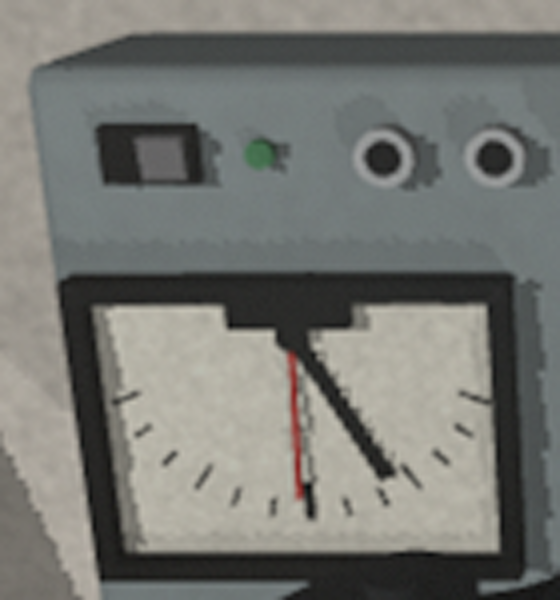

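```bash
python3 - <<'E'
from h import *
s=dict(env.get_state());s["tcp_pos"]=[ 0.5603316,-0.24642696,0.29845413]
c=cam("wrist",s)
g=lambda P,o,k:np.array(P)/k+np.array(o)
F=pix2w(c,[(137.5,167.5),(354,166)],.075); print(F, np.linalg.norm(F[0]-F[1]))
T=pix2w(c,g([(158,398),(372,398)],(265,155),6),.115); print("rib back top edge",T,np.linalg.norm(T[0]-T[1]))
yaw=np.arctan2(*( (F[1]-F[0])[:2])*np.array([-1,1])) if 0 else np.arctan2(-(F[1]-F[0])[0],(F[1]-F[0])[1]); print("yaw",yaw)
ex=np.array([np.cos(yaw),np.sin(yaw)])
print("cond",F[:,:2].mean(0)+ex*.09,"grip",T[:,:2].mean(0)-ex*.005)
O=F[:,:2].mean(0)+ex*.09; Rz=np.array([[ex[0],-ex[1]],[ex[1],ex[0]]])
pv=O+Rz@np.array([-.014,-.05])
M=pix2w(c,g([(302,497),(388,474),(292,345)],(130,150),4),.078)[:,:2]
for m in M[:2]:
    d=Rz.T@(m-pv); print("r",np.linalg.norm(d),"ang",np.arctan2(d[1],d[0]))
E
```

```text
[[ 0.53668943 -0.43797862  0.075     ]
 [ 0.55817209 -0.20515481  0.075     ]] 0.23381281345057292
rib back top edge [[ 0.60071305 -0.27553933  0.115     ]
 [ 0.60425276 -0.23988764  0.115     ]] 0.03582698272173112
yaw -0.09200951463638771
cond [ 0.63705007 -0.32983589] grip [ 0.59750405 -0.25725409]
r 0.05027997878623271 ang -0.0834326663862911
r 0.04799557300396475 ang 0.4651977303194827
```

```bash
python3 to.py .5676 -.2545 .098 -.0925; python3 -m inch '[[[4,50,-8,-0.3],[8,100,-9,-0.3],[8,140,-9,-0.3],[8,170,-9,-0.3],[8,190,-9,-0.3],[8,200,-9,-0.3],[8,200,-9,-0.3],[8,200,-9,-0.3]]]'; python3 to.py .5676 -.2545 .098 -.0925
```

```text
pos [ 0.5603 -0.2462  0.2986] yaw -0.0987 go [  8.  200.6  -7.6] spin -0.4 j6 -0.45
clock: 22.6
tcp_pos: [0.5678, -0.2574, 0.0996]
orientation: [-0.706, 0.707, -0.033, 0.034]
wrist_force: [-0.3, 1.0, 0.0]
finger_gap: 0.0001
pos [ 0.5678 -0.2574  0.0996] yaw -0.0946 go [-0.4  1.6  2.9] spin -0.1 j6 -0.46
```

```bash
python3 -m inch '[[[8,1,2.5,0],[18,1,2.5,0],[28,1,2.5,0],[38,1,2.5,0],[48,1,2.5,0],[58,1,2.5,0],[66,1,2.5,0],[71,1,2.5,0],[74,1,2.5,0],[74,1,2.5,0]]]'; python3 - <<'E'
from h import *
s,im=shot("wrist","w15"); print(s["wrist_force"],s["tcp_pos"])
E
```

```text
clock: 23.6
tcp_pos: [0.6414, -0.2623, 0.0971]
orientation: [0.706, -0.706, 0.034, -0.034]
wrist_force: [0.3, 0.3, -0.3]
finger_gap: 0.0
[ 0.25113896  0.2744541  -0.29723767] [ 0.6413855  -0.26230548  0.09705278]
```

View pics/w15.png

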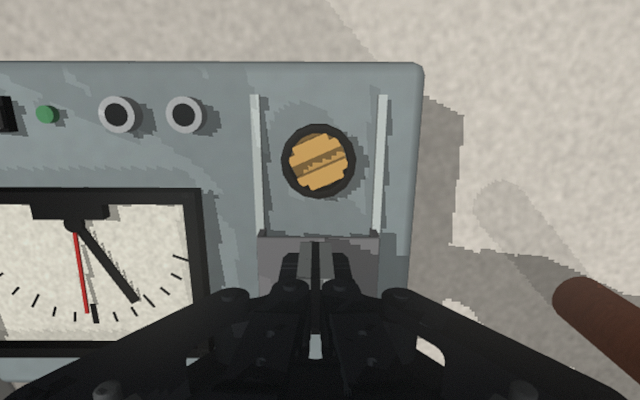

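```bash
python3 - <<'E'
from h import *
im=cv2.imread("pics/w15.png");crop(im,265,110,110,100,7,"w15c")
E
```

```text
(no output)
```

View pics/w15c.png

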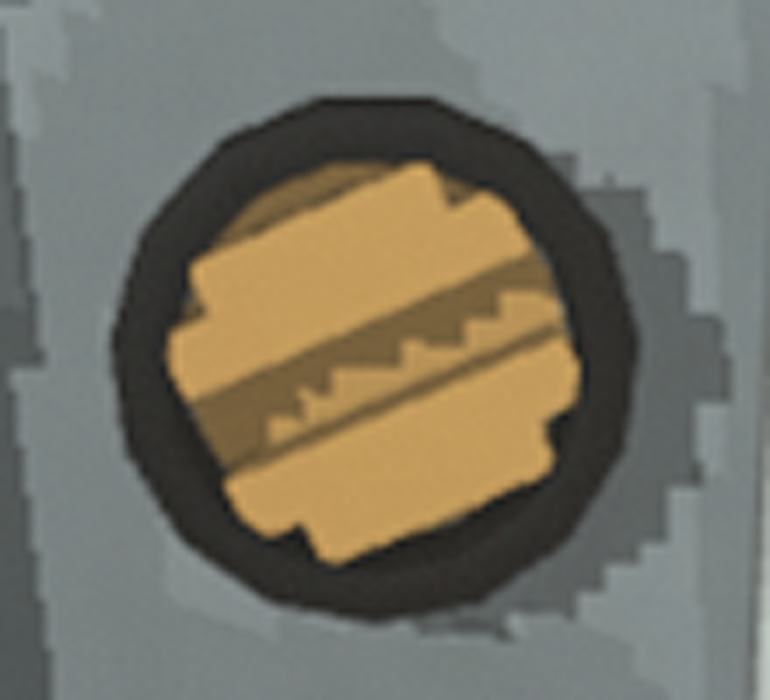

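```bash
python3 - <<'E'
from h import *
s=dict(env.get_state());s["tcp_pos"]=[ 0.6413855,-0.26230548,0.09705278]
c=cam("wrist",s)
g=lambda P:np.array(P)/7+np.array((265,110))
cor=pix2w(c,g([(112,355),(638,350),(375,96),(375,620)]),.085); print(cor, np.linalg.norm(cor[0]-cor[1]),np.linalg.norm(cor[2]-cor[3]),cor.mean(0))
S=pix2w(c,g([(190,400),(530,258),(232,478),(575,333)]),.084)
for a,b in((0,1),(2,3)):
    d=S[b]-S[a];print("slot yaw",np.arctan2(d[1],d[0]))
print(S.mean(0))
n=np.array([-(S[1]-S[0])[1],(S[1]-S[0])[0]]);n/=np.linalg.norm(n);print("width",n@(S[2]-S[0])[:2], "center off", n@(cor.mean(0)[:2]-S[0][:2]))
c2=cam("top");s2=w2pix(c2,cor.mean(0));print(s2)
E
python3 to.py .5975 -.2573 .2
```

```text
[[ 0.59546869 -0.27447787  0.085     ]
 [ 0.59839435 -0.24065145  0.085     ]
 [ 0.58083691 -0.25605721  0.085     ]
 [ 0.61473722 -0.25922162  0.085     ]] 0.03395270763245573 0.03404768536986788 [ 0.59735929 -0.25760204  0.085     ]
slot yaw 1.8714219237514715
slot yaw 1.8796260693553042
[ 0.59812806 -0.25730441  0.084     ]
width -0.005821208125738399 center off -0.0020382904707365373
[[447.65731042 193.82757778]]
pos [ 0.6411 -0.2623  0.0971] yaw -0.0955 go [ -43.8 -102.9    0.8]  j6 -0.41
```

```bash
python3 -m inch '[[[-4,-10,0,0],[-10,-50,0,0],[-20,-100,0,0],[-50,-150,0,0],[-80,-180,10,0],[-120,-203,30,0],[-165,-203,50,0],[-210,-203,60,0],[-250,-203,65,0],[-258,-203,65,0]]]' 30 40;python3 -m inch '[[[0,0,0,0],[0,0,0,0],[0,0,0,0]]]'; python3 - <<'E'
from h import *
s,im=shot("wrist","w16"); print(s["wrist_force"],s["tcp_pos"])
s,im=shot("scene","s16"); crop(im,120,130,180,120,4.4,"s16c")
E
python3 to.py .437 -.172 .09 
```

```text
clock: 24.65
tcp_pos: [0.3862, -0.1709, 0.3017]
orientation: [-0.706, 0.706, -0.034, 0.034]
wrist_force: [0.4, 0.4, 0.9]
finger_gap: 0.0298
clock: 24.95
tcp_pos: [0.3913, -0.1735, 0.3003]
orientation: [-0.706, 0.706, -0.034, 0.034]
wrist_force: [-0.1, -0.3, -0.5]
finger_gap: 0.0301
[-0.12220365 -0.27400791 -0.53467324] [ 0.39129631 -0.1735476   0.30030884]
pos [ 0.3911 -0.1734  0.2999] yaw -0.0954 go [ 45.7 209.9   5.6]  j6 -0.51
```

View pics/w16.png

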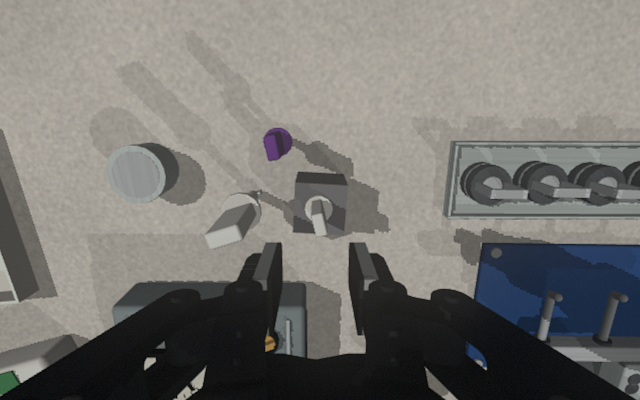

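View pics/s16c.png

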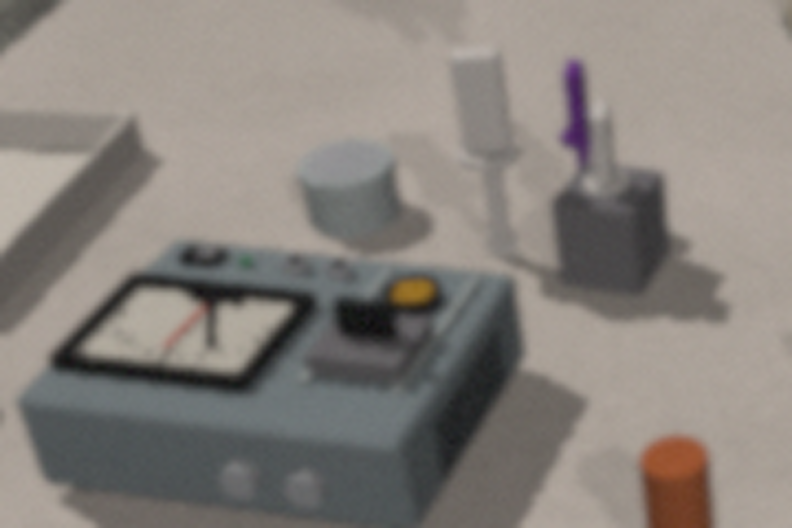

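```bash
python3 - <<'E'
from h import *
im=cv2.imread("pics/w16.png");crop(im,190,160,170,100,4.5,"w16c");crop(im,290,165,65,75,8,"w16d")
E
```

```text
(no output)
```

View pics/w16c.png

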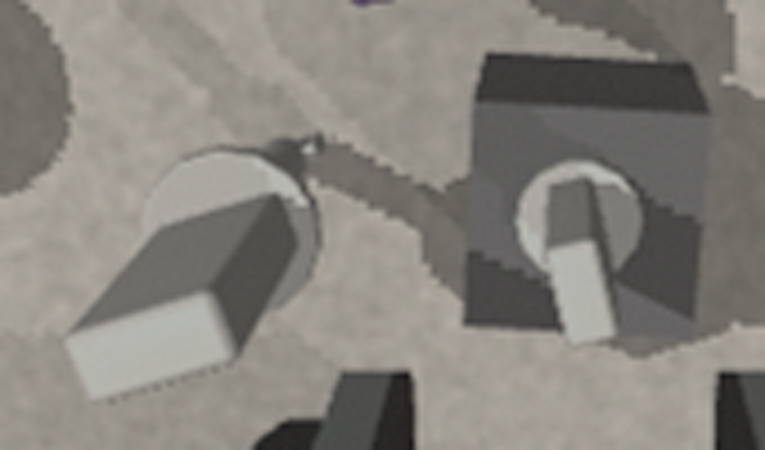

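View pics/w16d.png

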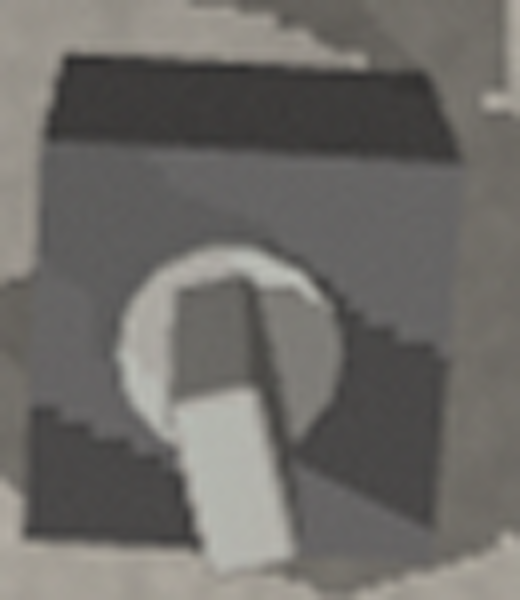

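```bash
python3 - <<'E'
from h import *
s=dict(env.get_state());s["tcp_pos"]=[0.39129631,-0.1735476,0.30030884]
c=cam("wrist",s)
g=lambda P:np.array(P)/8+np.array((290,165))
W=pix2w(c,g([(178,403),(255,388),(297,555),(215,573)]),.128)
print(fit2d([(-.012,-.006),(-.012,.006),(.012,.006),(.012,-.006)],W))
print(pix2w(c,g([(231,348)]),.073)); B=pix2w(c,g([(43,140),(462,160),(435,530),(25,540)]),.068); print(fit2d([(-.03,-.03),(-.03,.03),(.03,.03),(.03,-.03)],B))
# decoy
P=np.array([(68,340),(207,292),(236,358),(98,400)])/4.5+np.array([190,160])
for z in(.15,.17,.19,.2):
    Q=pix2w(c,P,z);print(z,Q.mean(0),np.linalg.norm(Q[0]-Q[1]),np.linalg.norm(Q[0]-Q[3]))
Pg=np.array([(235,225)])/4.5+np.array([190,160]);print(pix2w(c,Pg,.1))
E
```

```text
(array([ 0.43432623, -0.17440396]), np.float64(0.12476618671644796), array([[-0.6, -1.3],
       [-1.1,  1.1],
       [ 0.8,  0.9],
       [ 0.9, -0.7]]))
[[ 0.43400823 -0.17443521  0.073     ]]
(array([ 0.43538982, -0.17306333]), np.float64(-0.12733056196080572), array([[-0.9, -1.1],
       [-1.8,  0.2],
       [ 3.1,  0.4],
       [-0.4,  0.5]]))
0.15 [ 0.4299582  -0.26217524  0.15      ] 0.030611649905627987 0.01406273126798958
0.17 [ 0.42265674 -0.25573222  0.17      ] 0.028513845053210685 0.013099017584369871
0.19 [ 0.41535527 -0.2492892   0.19      ] 0.026416040200793345 0.012135303900750129
0.2 [ 0.41170453 -0.24606769  0.2       ] 0.025367137774584672 0.01165344705894032
[[ 0.41987733 -0.25399249  0.1       ]]
```

```bash
python3 to.py .4343 -.1744 .087 .125; python3 -m inch '[[[22,30,1,-6],[44,60,2.5,-12.6],[44,100,2.5,-12.6],[44,130,2.5,-12.6],[44,150,2.5,-12.6],[44,160,2.5,-12.6],[44,160,2.5,-12.6],[44,160,2.5,-12.6]]]'; python3 to.py .4343 -.1744 .087 .125;  python3 - <<'E'
from h import *
s,im=shot("wrist","w17")
E
```

```text
pos [ 0.3911 -0.1734  0.2999] yaw -0.0954 go [ 43.2 212.9   3. ] spin -12.6 j6 -0.51
clock: 25.85
tcp_pos: [0.4349, -0.175, 0.1409]
orientation: [-0.706, 0.706, 0.044, -0.044]
wrist_force: [0.3, -0.8, 0.4]
finger_gap: 0.03
pos [ 0.4349 -0.175   0.1409] yaw 0.1244 go [-0.5 53.9  0.7] spin -0.0 j6 -0.68
```

View pics/w17.png

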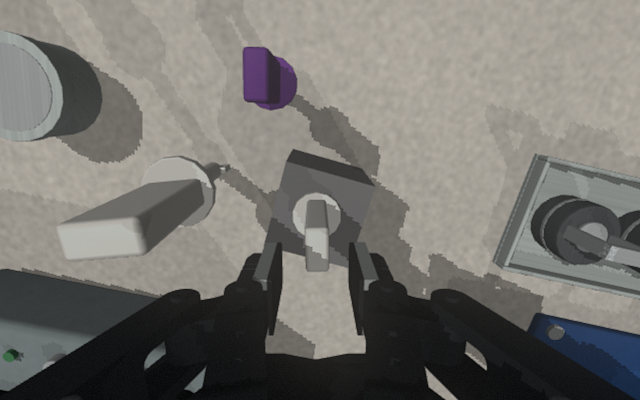

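```bash
python3 -m inch '[[[0,20,0.5,0],[0,36,0.5,0],[0,48,0.5,0],[0,54,0.5,0],[0,54,0.5,0],[0,54,0.5,0]]]'; python3 -m inch '[[[0,0,0,0],[0,0,0,0],[0,0,0,0],[0,0,0,0],[0,0,0,0]]]' 5 60; python3 - <<'E'
from h import *
s,im=shot("wrist","w18"); print(RTq(s)[0].round(4))
E
```

```text
clock: 26.5
tcp_pos: [0.4346, -0.1744, 0.0869]
orientation: [-0.706, 0.706, 0.044, -0.044]
wrist_force: [0.6, -0.3, -0.0]
finger_gap: 0.0299
clock: 27.0
tcp_pos: [0.4348, -0.1746, 0.0871]
orientation: [-0.705, 0.706, 0.044, -0.043]
wrist_force: [-0.6, -0.1, 5.7]
finger_gap: 0.0116
[[ 9.923e-01  1.600e-03 -1.239e-01]
 [ 1.239e-01 -9.000e-04  9.923e-01]
 [ 1.400e-03 -1.000e+00 -1.100e-03]]
```

View pics/w18.png

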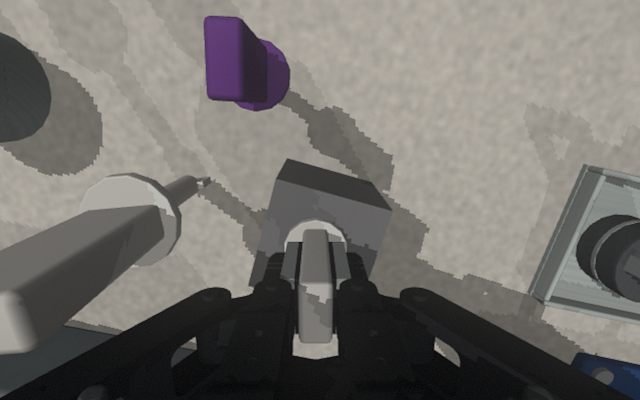

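```bash
python3 -m inch '[[[0,-20,0,0],[0,-50,0,0],[0,-90,0,0],[0,-130,0,0],[0,-170,0,0],[0,-170,0,0],[0,-170,0,0]]]'; python3 to.py .5975 -.2575 .185 1.875; python3 - <<'E'
from h import *
s,im=shot("wrist","w19")
E
```

```text
clock: 27.75
tcp_pos: [0.4345, -0.1744, 0.2568]
orientation: [-0.705, 0.706, 0.044, -0.043]
wrist_force: [-0.3, 0.5, -0.9]
finger_gap: 0.0109
pos [ 0.4345 -0.1744  0.2568] yaw 0.1243 go [ 151.3   72.1 -102.6] spin -100.3 j6 -0.68
```

View pics/w19.png

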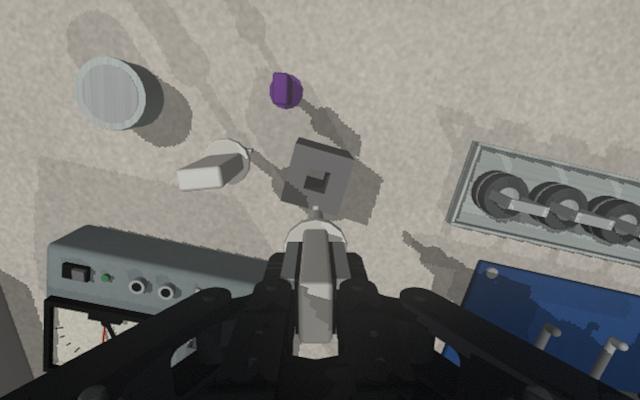

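```bash
python3 - <<'E'
from h import *
im=cv2.imread("pics/w19.png");crop(im,270,120,100,130,4.6,"w19c")
s=env.get_state();c=cam("wrist",s);R,p=RTq(s)
for q in [(0,.079,0),(-.0075,.079,0),(0.0075,.079,0),(0,.069,0),(0,.019,0)]: print(q,w2pix(c,R@np.array(q)+p).round(1))
E
```

```text
(0, 0.079, 0) [[316.5 211.5]]
(-0.0075, 0.079, 0) [[316.6 200.8]]
(0.0075, 0.079, 0) [[316.5 222. ]]
(0, 0.069, 0) [[316.6 216.1]]
(0, 0.019, 0) [[317.  246.6]]
```

View pics/w19c.png

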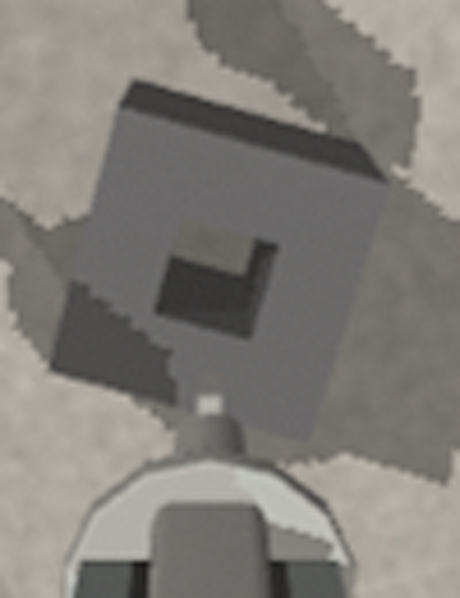

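```bash
python3 -m inch '[[[15,0,-10,-8],[35,0,-22,-16],[60,0,-40,-24],[85,0,-58,-32],[110,0,-74,-40],[130,0,-88,-48],[145,0,-98,-56],[151,0,-102.5,-64],[151,0,-102.5,-72],[151,0,-102.5,-80]]]'; python3 -m inch '[[[0,0,0,-8],[0,0,0,-16],[0,0,0,-20.3],[0,0,0,-20.3],[0,0,0,-20.3],[0,0,0,-20.3]]]'; python3 to.py .5975 -.2575 .185 1.875; python3 - <<'E'
from h import *
s,im=shot("wrist","w20"); print(s["tcp_pos"],s["finger_gap"])
E
```

```text
clock: 28.8
tcp_pos: [0.596, -0.2568, 0.2529]
orientation: [0.513, -0.509, -0.488, 0.489]
wrist_force: [0.5, -0.3, -1.0]
finger_gap: 0.0111
clock: 29.4
tcp_pos: [0.5963, -0.257, 0.2552]
orientation: [0.42, -0.418, -0.57, 0.57]
wrist_force: [0.4, -0.3, -0.4]
finger_gap: 0.0113
pos [ 0.5963 -0.257   0.2552] yaw 1.8735 go [-0.9 70.2 -1. ] spin -0.1 j6 -2.4
[ 0.59634425 -0.25698591  0.25524733] 0.011288385367267423
```

View pics/w20.png

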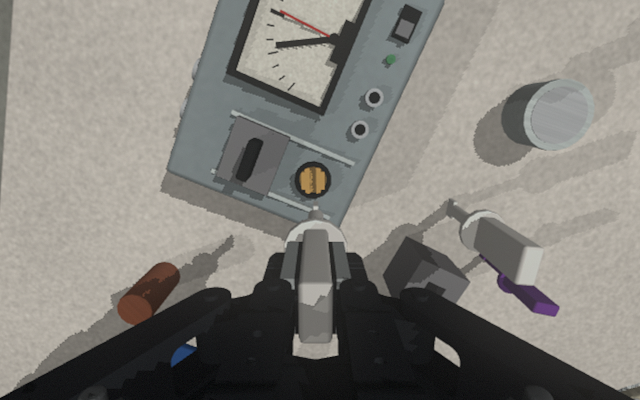

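```bash
python3 - <<'E'
from h import *
im=cv2.imread("pics/w20.png");crop(im,280,150,70,75,8,"w20c")
s=env.get_state();c=cam("wrist",s);R,p=RTq(s)
print(w2pix(c,[.5975,-.2575,.084]))
E
```

```text
[[312.97477181 181.37847328]]
```

View pics/w20c.png

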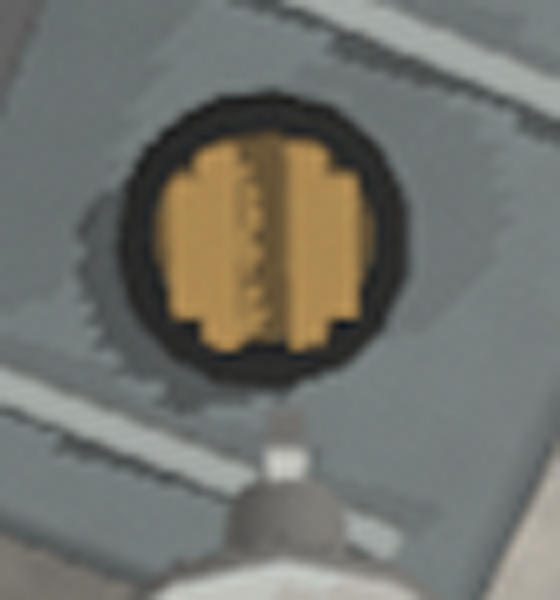

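```bash
python3 -m inch '[[[-1,20,-0.5,0],[-1,45,-0.5,0],[-1,65,-0.5,0],[-1,78,-0.5,0],[-1,86,-0.5,0],[-1,86,-0.5,0],[-1,86,-0.5,0]]]'; python3 to.py .5975 -.2575 .158 1.875; python3 - <<'E'
from h import *
s,im=shot("wrist","w21"); print(s["wrist_force"]);crop(im,270,130,100,100,6,"w21c")
E
```

```text
clock: 30.15
tcp_pos: [0.5978, -0.2582, 0.1711]
orientation: [-0.418, 0.419, 0.57, -0.57]
wrist_force: [0.4, 0.2, -0.6]
finger_gap: 0.0114
pos [ 0.5978 -0.2582  0.1711] yaw 1.8747 go [ 0.8 13.1  0.1] spin -0.0 j6 -2.41
[ 0.42989304  0.20259785 -0.61109235]
```

View pics/w21c.png

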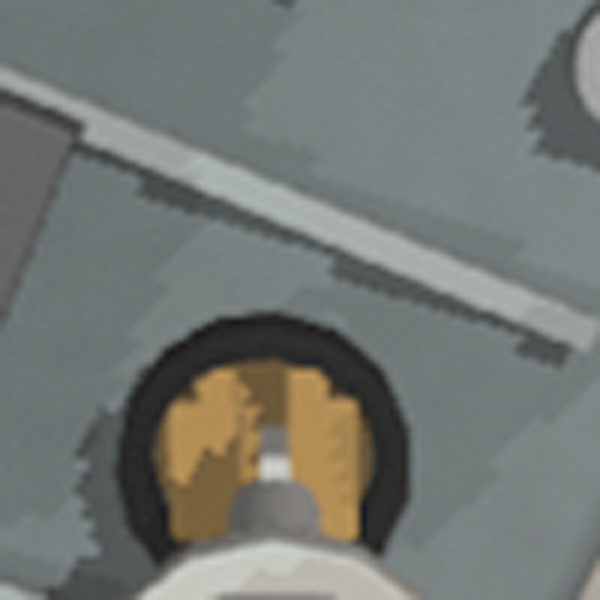

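```bash
python3 -m inch '[[[0.5,2,-1,0],[0.5,5,-1,0],[0.5,8,-1,0],[0.5,8,-1,0]]]'; python3 - <<'E'
from h import *
s,im=shot("wrist","w22"); print(s["wrist_force"]);crop(im,270,130,100,100,6,"w22c")
E
```

```text
clock: 30.6
tcp_pos: [0.598, -0.257, 0.1617]
orientation: [0.419, -0.418, -0.57, 0.57]
wrist_force: [-0.1, 0.5, -1.4]
finger_gap: 0.0111
[-0.05193079  0.50669894 -1.44598221]
```

View pics/w22c.png

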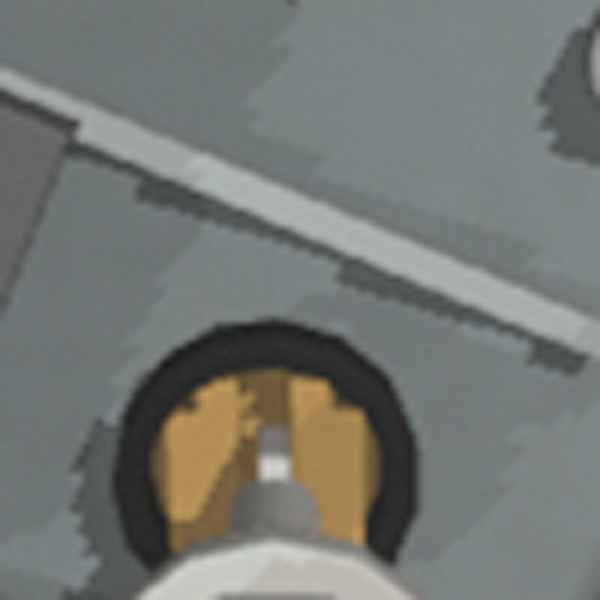

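```bash
python3 -m inch '[[[0,1.5,-0.5,0],[0,3,-0.5,0],[0,4,-0.5,0],[0,4.5,-0.5,0],[0,4.5,-0.5,0]]]'; python3 - <<'E'
from h import *
s,im=shot("wrist","w23"); print(s["wrist_force"],s["ft_torque"],s["tcp_pos"]);crop(im,270,130,100,100,6,"w23c")
cv2.imwrite("pics/w23m.png",cv2.resize(im[0:180,150:420],None,fx=2.9,fy=2.9,interpolation=cv2.INTER_CUBIC))
E
```

```text
clock: 31.15
tcp_pos: [0.5987, -0.257, 0.1577]
orientation: [-0.419, 0.418, 0.57, -0.57]
wrist_force: [-0.4, -0.2, -0.7]
finger_gap: 0.0115
[-0.35390382 -0.20801856 -0.65969594] [ 0.01050484 -0.02179875  0.00899654] [ 0.59866353 -0.25703224  0.15765483]
```

View pics/w23c.png

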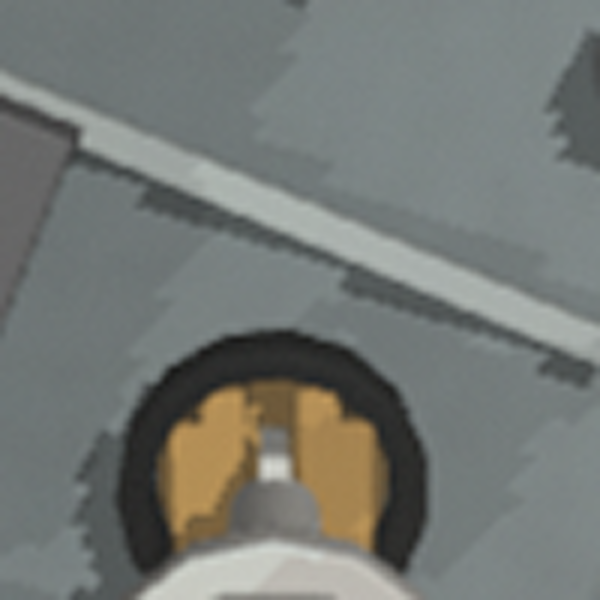

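View pics/w23m.png

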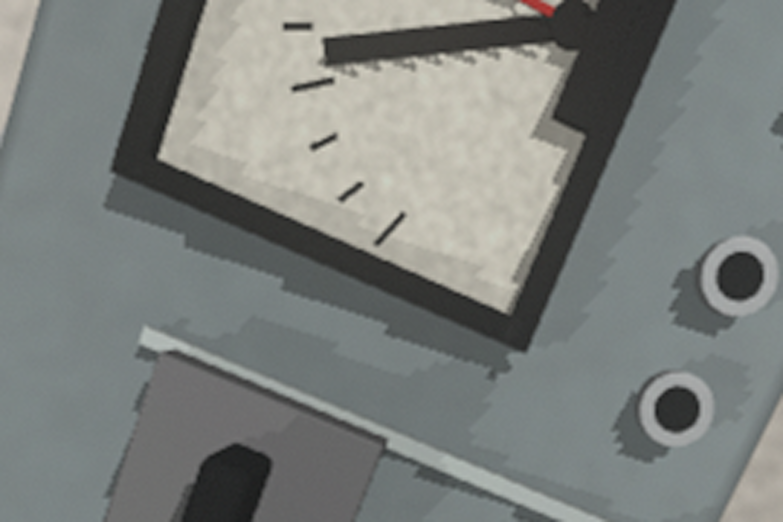

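```bash
python3 -m inch '[[[0,0,0,8],[0,0,0,16],[0,0,0,24],[0,0,0,32],[0,0,0,40],[0,0,0,40],[0,0,0,40]]]'; python3 - <<'E'
from h import *
s,im=shot("wrist","w24"); print(s["wrist_force"],s["ft_torque"],s["tcp_pos"])
_,im=shot("top","t24"); crop(im,400,120,140,110,5.5,"t24c")
E
```

```text
clock: 31.9
tcp_pos: [0.5986, -0.257, 0.1578]
orientation: [0.588, -0.588, -0.393, 0.393]
wrist_force: [-0.8, 0.2, -0.4]
finger_gap: 0.0113
[-0.77234082  0.18705868 -0.36128708] [0.0731829  0.10084164 0.03947953] [ 0.59864975 -0.25700236  0.15780941]
```

View pics/w24.png

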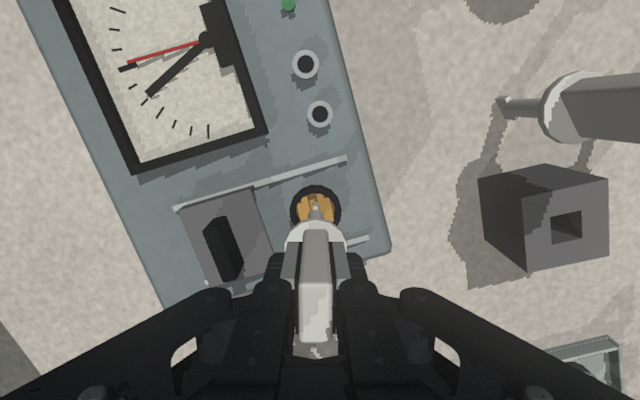

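View pics/t24c.png

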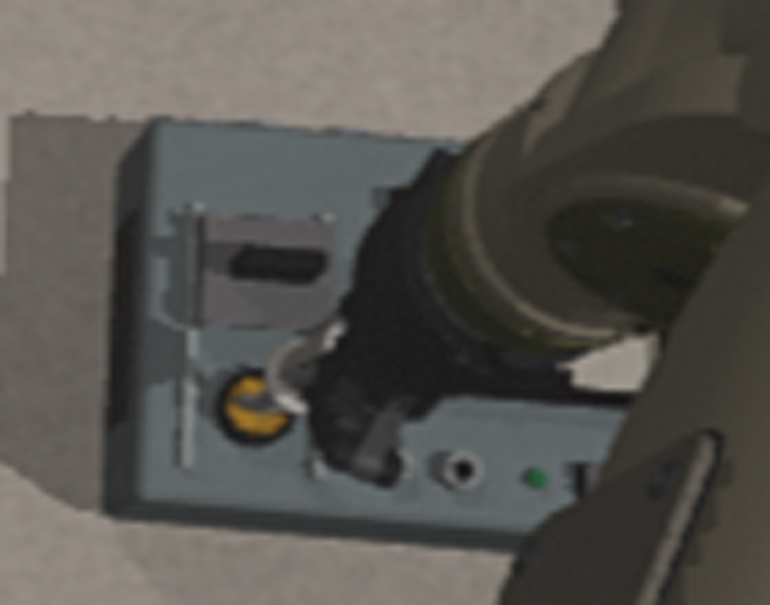

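```bash
cat > ang.py <<'E'
from h import *
O=np.array([.6371,-.3298]);yaw=-.092
Rz=np.array([[np.cos(yaw),-np.sin(yaw)],[np.sin(yaw),np.cos(yaw)]])
def meter(im,s,f):
    """rectified view of the meter: instrument frame about pivot, 8 px/mm, +x up, +y left"""
    c=cam("wrist",s); pv=O+Rz@np.array([-.014,-.05])
    q=np.array([[.06,.035],[.06,-.035],[-.01,-.035],[-.01,.035]])
    W=np.c_[(Rz@q.T).T+pv,np.full(4,.078)]
    src=w2pix(c,W).astype(np.float32); k=8
    dst=np.float32([[0,0],[70*k,0],[70*k,70*k],[0,70*k]])
    r=cv2.warpPerspective(im,cv2.getPerspectiveTransform(src,dst),(70*k,70*k),flags=cv2.INTER_CUBIC)
    cv2.imwrite(f"pics/{f}.png",r); return r
if __name__=="__main__":
    import sys
    s,im=shot("wrist",sys.argv[1]); meter(im,s,sys.argv[1]+"m"); print(s["wrist_force"].round(1) if hasattr(s["wrist_force"],'round') else s["wrist_force"],s["ft_torque"],s["tcp_pos"],s["joint_pos"][5])
    crop(im,270,160,100,80,6,sys.argv[1]+"c")
E
python3 - <<'E'
from ang import *
meter(cv2.imread("pics/w24.png"),env.get_state(),"w24m")
im=cv2.imread("pics/w24.png");crop(im,270,160,100,80,6,"w24c")
E
```

View pics/w24m.png

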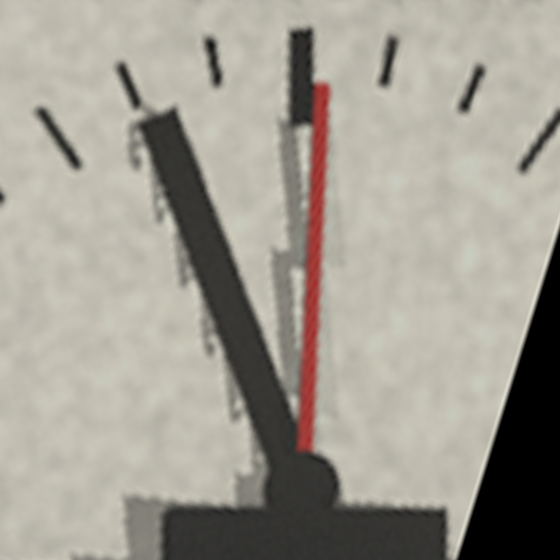

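View pics/w24c.png

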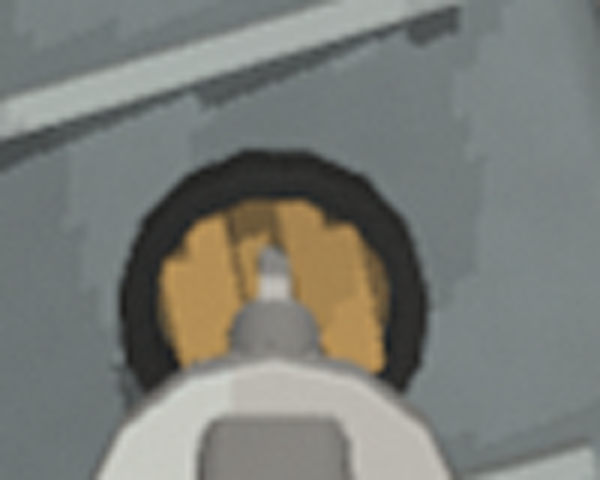

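```bash
python3 -m inch '[[[0,0,0,8],[0,0,0,16],[0,0,0,24],[0,0,0,32],[0,0,0,40],[0,0,0,48],[0,0,0,56],[0,0,0,64],[0,0,0,64],[0,0,0,64]]]'; python3 ang.py w25
```

```text
clock: 33.0
tcp_pos: [0.5987, -0.2569, 0.1578]
orientation: [0.707, -0.707, -0.023, 0.023]
wrist_force: [-1.0, 0.6, 0.2]
finger_gap: 0.0114
[-1.   0.6  0.2] [0.25276901 0.16115623 0.03785972] [ 0.59871241 -0.2569196   0.15776472] -0.592469769349216
```

View pics/w25m.png

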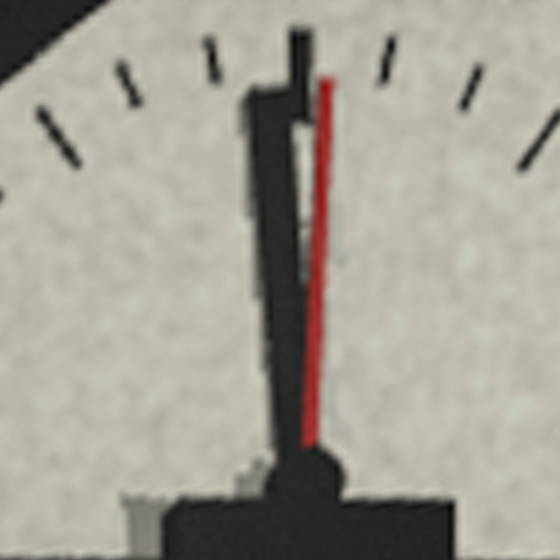

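View pics/w25c.png

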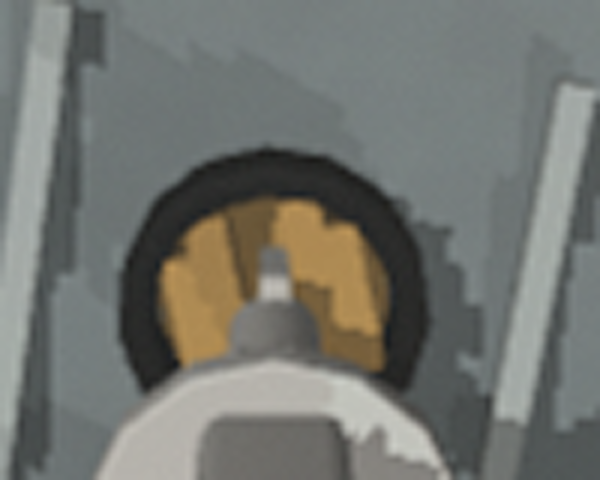

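```bash
python3 -m inch '[[[0,0.5,0,8],[0,0.5,0,16],[0,0.5,0,24],[0,0.5,0,30],[0,0.5,0,32],[0,0.5,0,32],[0,0.5,0,32]]]'; python3 ang.py w26
```

```text
clock: 33.75
tcp_pos: [0.5988, -0.2569, 0.1574]
orientation: [0.686, -0.685, 0.174, -0.174]
wrist_force: [-0.3, 0.4, 0.5]
finger_gap: 0.0111
[-0.3  0.4  0.5] [3.49087637e-01 1.23076411e-01 2.90486522e-04] [ 0.59884954 -0.25693713  0.15737074] -0.0321600153344192
```

View pics/w26m.png

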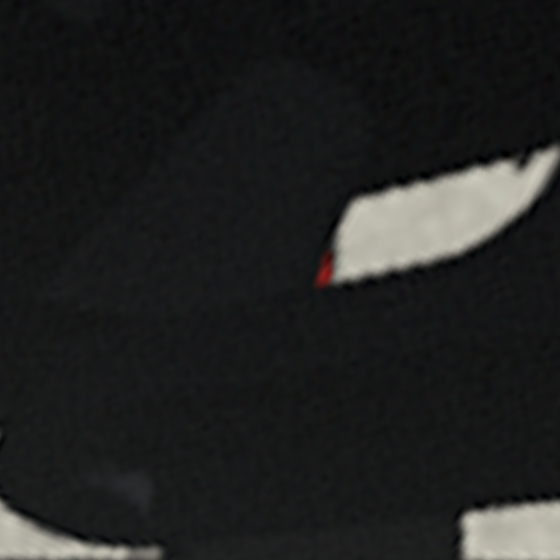

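View pics/w26c.png

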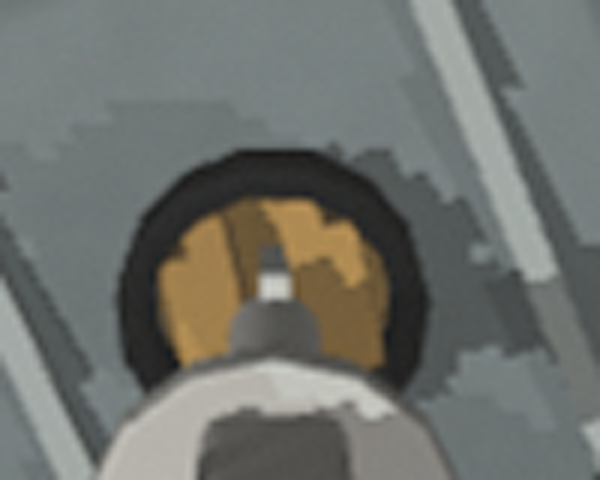

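```bash
python3 -m inch '[[[0,0,0,0],[0,0,0,0],[0,0,0,0]]]'; python3 - <<'E'
from h import *
_,im=shot("scene","s27"); crop(im,120,170,130,80,6,"s27c")
_,im=shot("top","t27"); crop(im,400,120,140,110,5.5,"t27c")
E
```

```text
clock: 34.1
tcp_pos: [0.5988, -0.257, 0.1573]
orientation: [0.685, -0.685, 0.174, -0.174]
wrist_force: [0.0, 1.6, 0.8]
finger_gap: 0.0111
```

View pics/s27c.png

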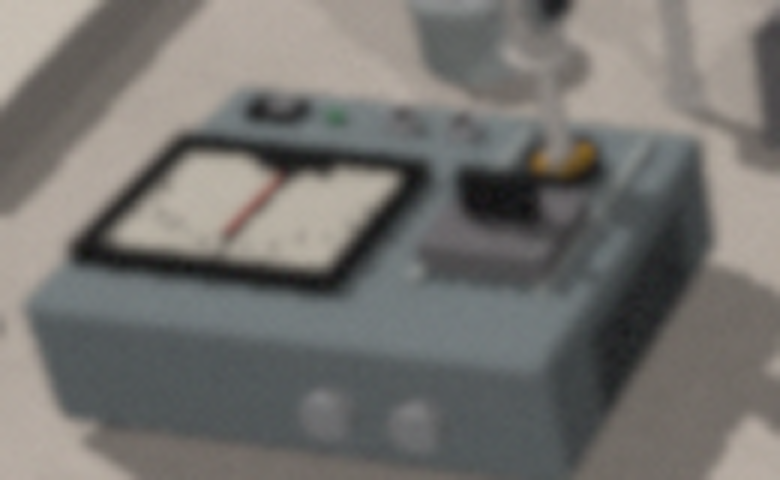

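View pics/t27c.png

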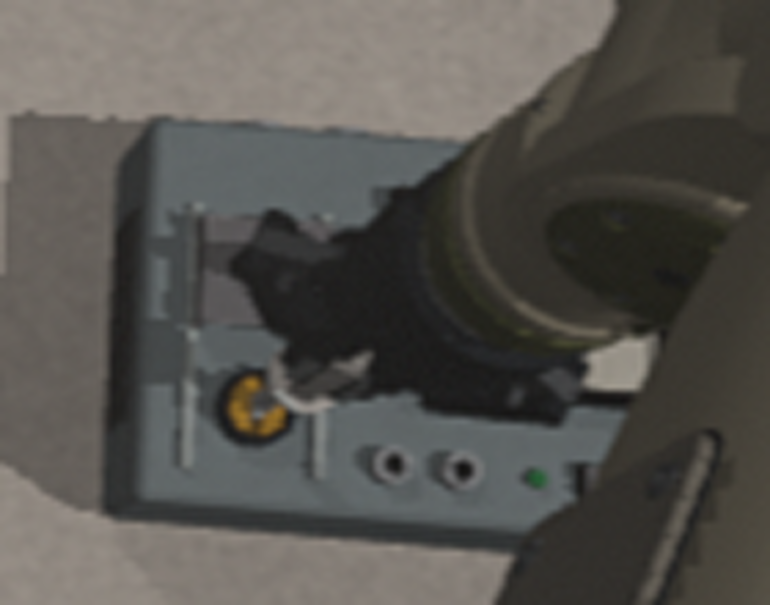

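```bash
python3 -m inch '[[[0,0,0,-5],[0,0,0,-9],[0,0,0,-9],[0,0,0,-9]]]'; python3 ang.py w28
```

```text
clock: 34.6
tcp_pos: [0.5987, -0.2573, 0.1571]
orientation: [-0.697, 0.697, -0.121, 0.121]
wrist_force: [-0.7, 0.9, 0.5]
finger_gap: 0.0111
[-0.7  0.9  0.5] [ 0.04370928 -0.00143763  0.00300393] [ 0.59867853 -0.25730423  0.15713881] -0.1852846120673383
```

View pics/w28m.png

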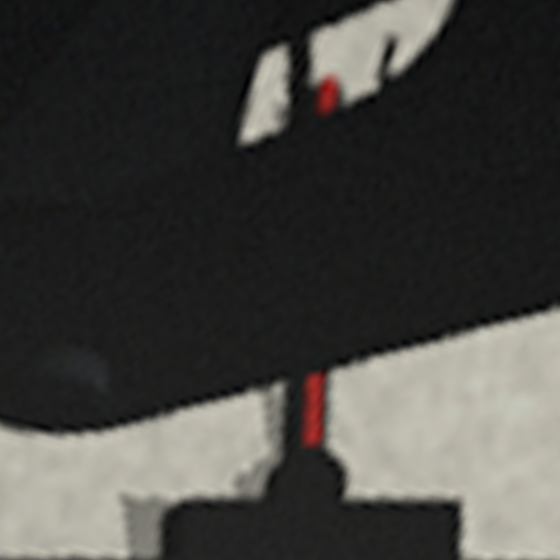

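View pics/w28c.png

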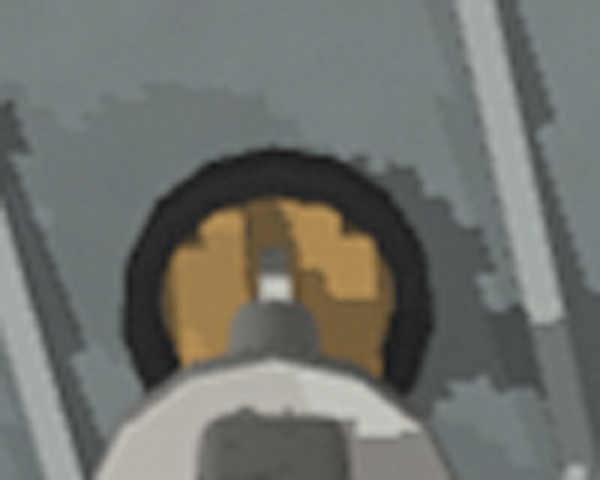

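```bash
python3 - <<'E'
from h import *
im=cv2.imread("pics/w28m.png");crop(im,220,20,200,130,4,"w28z")
E
```

```text
(no output)
```

View pics/w28z.png

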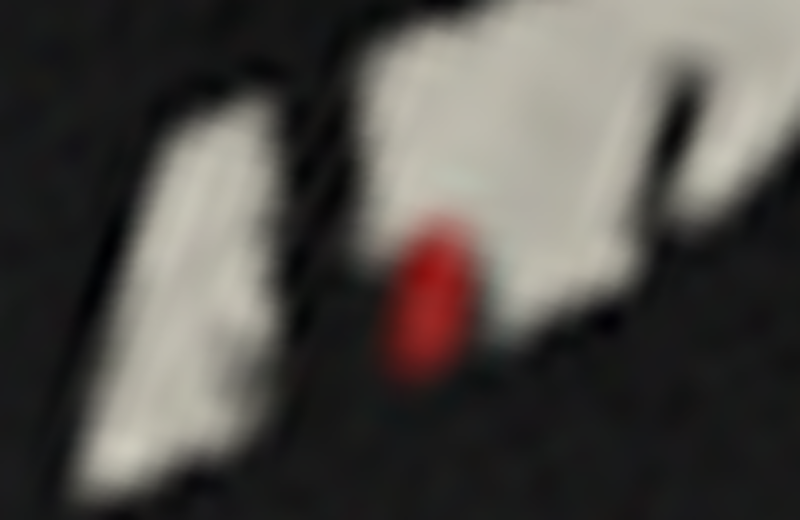

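```bash
python3 -m inch '[[[0,0,0,-6],[0,0,0,-6],[0,0,0,-6]]]'; python3 ang.py w29
```

```text
clock: 34.95
tcp_pos: [0.5987, -0.2571, 0.1572]
orientation: [-0.702, 0.702, -0.085, 0.085]
wrist_force: [0.8, 0.5, 0.2]
finger_gap: 0.0112
[0.8 0.5 0.2] [-0.03580214  0.00699197  0.02943497] [ 0.59872752 -0.25709675  0.15722554] -0.2888406835215395
```

View pics/w29m.png

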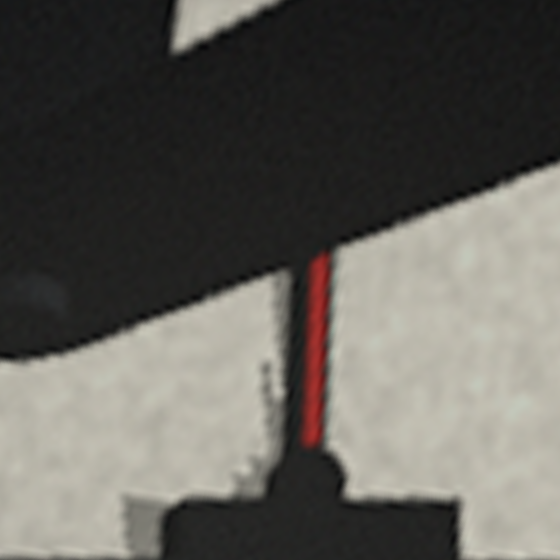

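View pics/w29c.png

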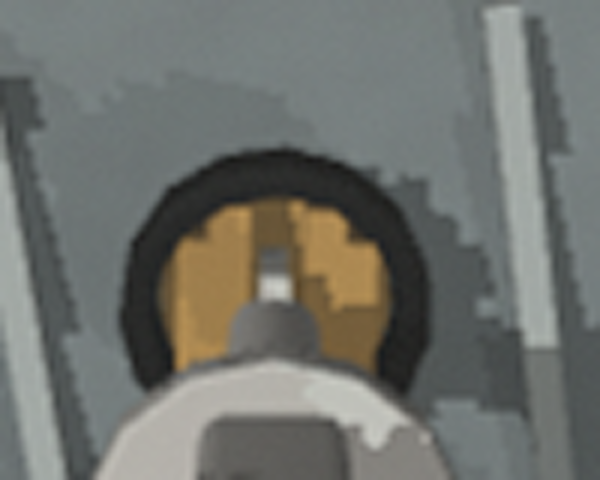

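```bash
python3 -m inch '[[[0,0,0,2],[0,-4,0,2],[0,-10,0,2],[0,-30,0,2],[0,-60,0,0],[0,-98,0,-8],[0,-98,0,-16],[0,-98,0,-24],[0,-98,0,-24],[0,-98,0,-24]]]'; python3 ang.py w30
```

```text
clock: 36.0
tcp_pos: [0.5987, -0.257, 0.2555]
orientation: [-0.704, 0.704, 0.063, -0.063]
wrist_force: [0.6, 0.1, -1.0]
finger_gap: 0.0114
[ 0.6  0.1 -1. ] [ 0.02129025  0.01124317 -0.00034168] [ 0.59870946 -0.25702438  0.25551554] -0.7071901086457897
```

View pics/w30m.png

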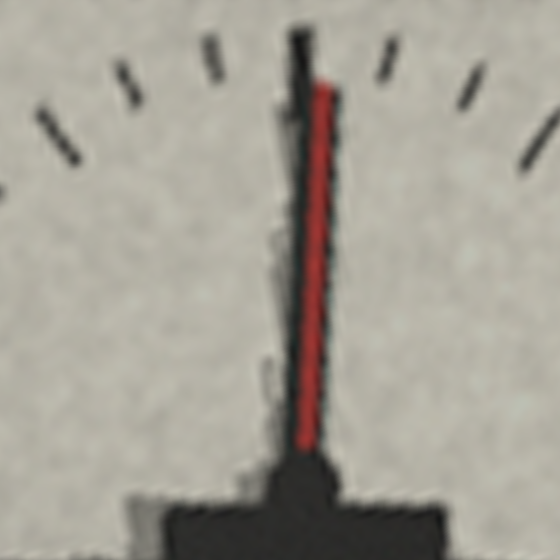

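View pics/w30.png

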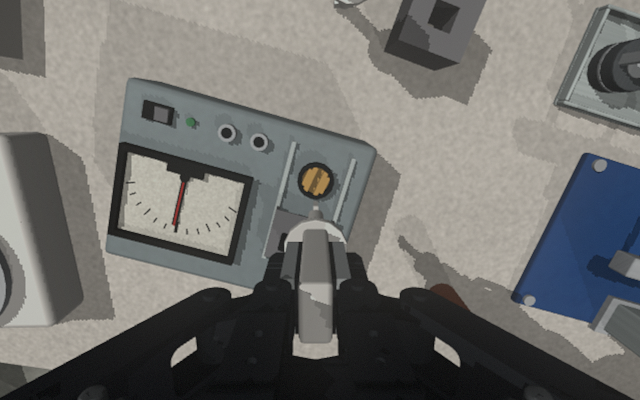

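```bash
python3 to.py .4347 -.1743 .257 .125
```

```text
pos [ 0.5986 -0.257   0.2552] yaw 0.179 go [-146.6   -1.7  110.6] spin 3.1 j6 -0.71
```

```bash
python3 -m inch '[[[-20,-2,15,1],[-50,-2,38,2],[-85,-2,64,3.1],[-115,-2,87,3.1],[-138,-2,104,3.1],[-146.5,-2,110.5,3.1],[-146.5,-2,110.5,3.1],[-146.5,-2,110.5,3.1],[-146.5,-2,110.5,3.1]]]'; python3 to.py .4347 -.1743 .0875 .125; python3 ang.py w31
```

```text
clock: 36.95
tcp_pos: [0.4359, -0.1756, 0.2571]
orientation: [-0.706, 0.706, 0.045, -0.045]
wrist_force: [-0.7, -0.4, -0.4]
finger_gap: 0.0114
pos [ 0.4359 -0.1756  0.2571] yaw 0.1271 go [ -1.1 169.6   1.5] spin 0.1 j6 -0.68
[-0.7 -0.4 -0.4] [-0.04409199 -0.01071397  0.0098194 ] [ 0.4358617  -0.17564614  0.2571372 ] -0.6813702522357358
```

View pics/w31.png

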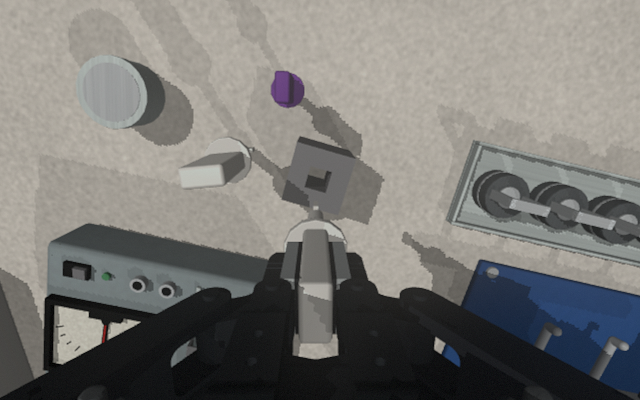

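```bash
python3 -m inch '[[[-1,30,1.3,0],[-1,60,1.3,0],[-1,85,1.3,0],[-1,85,1.3,0],[-1,100,1.3,0],[-1,120,1.3,0],[-1,140,1.3,0],[-1,156,1.3,0],[-1,164,1.3,0],[-1,164,1.3,0]]]'; python3 -m inch '[[[0,2,0,0],[0,4,0,0],[0,5,0,0],[0,5,0,0]]]';python3 to.py .4347 -.1743 .0875 .125;python3 ang.py w32
```

```text
clock: 38.0
tcp_pos: [0.4337, -0.1738, 0.0931]
orientation: [0.706, -0.705, -0.045, 0.045]
wrist_force: [0.8, 0.2, 0.1]
finger_gap: 0.0112
clock: 38.4
tcp_pos: [0.4337, -0.1738, 0.0886]
orientation: [-0.706, 0.706, 0.045, -0.045]
wrist_force: [0.3, 0.6, -0.6]
finger_gap: 0.0109
pos [ 0.4337 -0.1738  0.0886] yaw 0.1278 go [ 0.9  1.1 -0.6] spin 0.2 j6 -0.68
[ 0.3  0.6 -0.6] [-0.03800321 -0.00494646  0.04785558] [ 0.43369533 -0.17377405  0.08857488] -0.6810383199546401
```

View pics/w32.png

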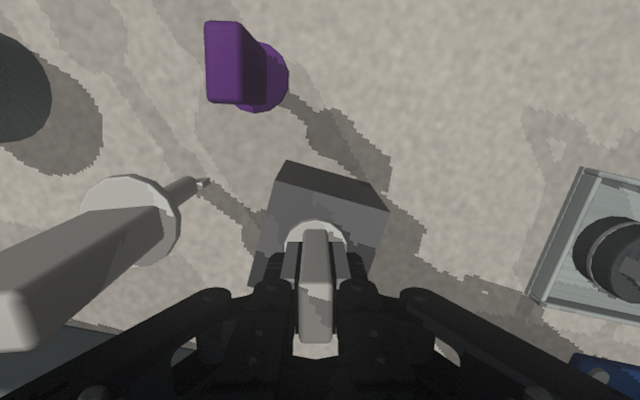

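Seated within about 1 mm; release and rise.

```bash
python3 -m inch '[[[0,1,0,0],[0,1,0,0],[0,1,0,0],[0,1,0,0],[0,1,0,0],[0,-20,0,0],[0,-55,0,0],[0,-55,0,0]]]' 30;python3 ang.py w33
```

```text
clock: 39.25
tcp_pos: [0.436, -0.1752, 0.1472]
orientation: [-0.704, 0.707, 0.047, -0.043]
wrist_force: [0.7, 0.0, 0.8]
finger_gap: 0.0303
[0.7 0.  0.8] [-0.06629395 -0.03855712  0.01338241] [ 0.43595687 -0.17517028  0.14719205] -0.6810359256038799
```

View pics/w33.png

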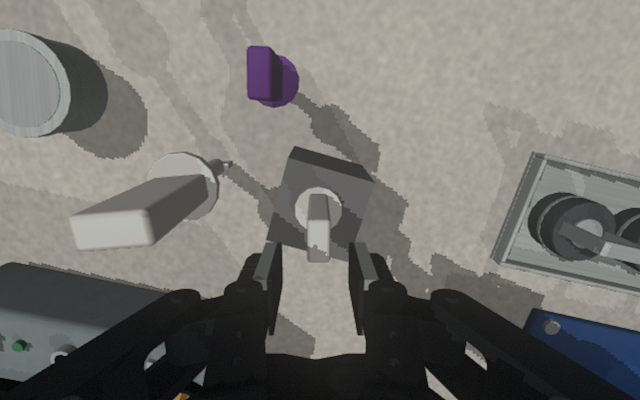

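```bash
python3 to.py .682 -.265 .2 -.0925
```

```text
pos [ 0.4352 -0.1747  0.1454] yaw 0.1278 go [ 233.5  -53.3 -121.2] spin 12.6 j6 -0.68
```

```bash
python3 -m inch '[[[5,-50,0,0],[25,-95,-10,4],[60,-95,-30,8],[95,-95,-50,12.6],[130,-95,-70,12.6],[170,-95,-90,12.6],[205,-95,-108,12.6],[228,-90,-121,12.6],[233.5,-80,-121,12.6],[233.5,-54,-121,12.6]]]' 0; python3 -m inch '[[[0,0,0,0],[0,0,0,0],[0,0,0,0]]]'; python3 ang.py w34;python3 to.py .682 -.265 .098 -.0925
```

```text
clock: 40.3
tcp_pos: [0.682, -0.2643, 0.1966]
orientation: [-0.706, 0.707, -0.032, 0.033]
wrist_force: [1.2, -0.2, -0.2]
finger_gap: -0.0001
clock: 40.6
tcp_pos: [0.6804, -0.2639, 0.1987]
orientation: [-0.706, 0.707, -0.032, 0.033]
wrist_force: [0.3, -0.4, 0.2]
finger_gap: -0.0
[ 0.3 -0.4  0.2] [-0.01842219 -0.02607893  0.08102955] [ 0.68035798 -0.26387272  0.19869731] -0.38769168132075743
pos [ 0.6807 -0.2641  0.1992] yaw -0.0922 go [  1.2 101.2  -0.7] spin 0.0 j6 -0.39
```

View pics/w34.png

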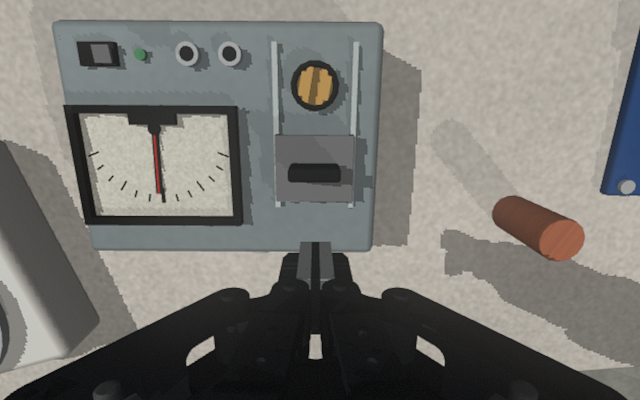

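```bash
python3 - <<'E'
from h import *
c=cam("wrist",env.get_state()); print(pix2w(c,[(288,182),(341,182)],.115))
E
```

```text
[[ 0.66010533 -0.28173837  0.115     ]
 [ 0.66340392 -0.24608765  0.115     ]]
```

```bash
python3 -m inch '[[[5,30,-0.5,0],[5,60,-0.5,0],[5,85,-0.5,0],[5,96,-0.5,0],[5,101,-0.5,0],[5,101,-0.5,0],[5,101,-0.5,0]]]'; python3 -m inch '[[[-10,0,0,0],[-20,0,0,0],[-30,0,0,0],[-40,0,0,0],[-50,0,0,0],[-58,0,0,0],[-64,0,0,0],[-69,0,0,0],[-71,0,0,0],[-71,0,0,0]]]'; python3 -m inch '[[[-1,0,0,0],[-2,0,0,0],[-2,0,0,0]]]'
```

```text
clock: 41.35
tcp_pos: [0.6864, -0.2654, 0.0982]
orientation: [-0.706, 0.707, -0.032, 0.034]
wrist_force: [0.3, -0.6, 0.6]
finger_gap: 0.0004
clock: 42.35
tcp_pos: [0.6146, -0.2585, 0.0965]
orientation: [-0.706, 0.706, -0.033, 0.033]
wrist_force: [0.1, -0.1, 1.1]
finger_gap: -0.0
clock: 42.65
tcp_pos: [0.6145, -0.2585, 0.0965]
orientation: [-0.706, 0.706, -0.031, 0.034]
wrist_force: [5.7, -0.5, -0.7]
finger_gap: -0.0003
```

```bash
python3 -m inch '[[[2,0,0,0],[8,0,0,0],[10,-40,0,0],[5,-90,0,0],[-20,-130,0,0],[-40,-150,0,0],[-60,-180,0,0],[-60,-180,0,0],[-60,-180,0,0],[-60,-180,0,0]]]'; python3 ang.py w35; python3 - <<'E'
from h import *
s=env.get_state();print(s["tcp_pos"])
shot("top","t35");_,im=shot("scene","s35")
E
```

```text
clock: 43.65
tcp_pos: [0.553, -0.2525, 0.2748]
orientation: [0.707, -0.706, 0.033, -0.032]
wrist_force: [-0.1, 0.8, -0.4]
finger_gap: 0.0001
[-0.1  0.8 -0.4] [-0.00197497  0.04261026 -0.00338573] [ 0.55297114 -0.25251731  0.27482194] -0.4682688256042393
[ 0.55291566 -0.25239055  0.27443378]
```

View pics/w35.png

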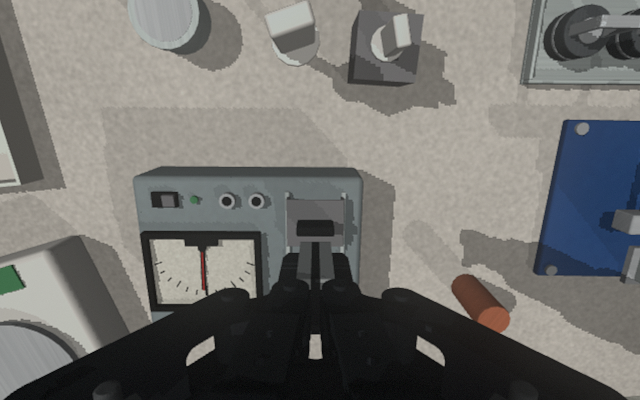

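View pics/w35m.png

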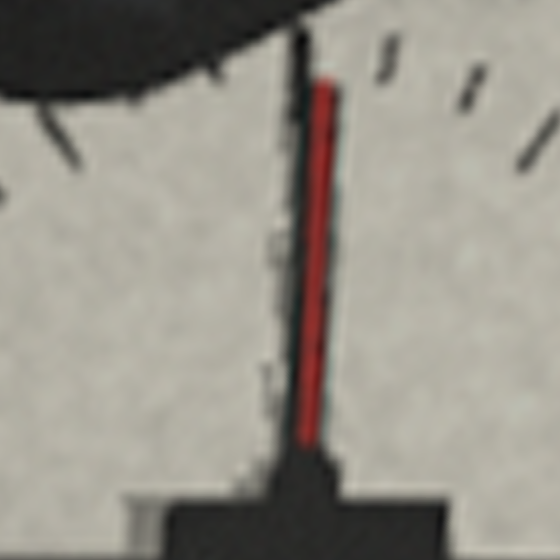

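View pics/t35.png

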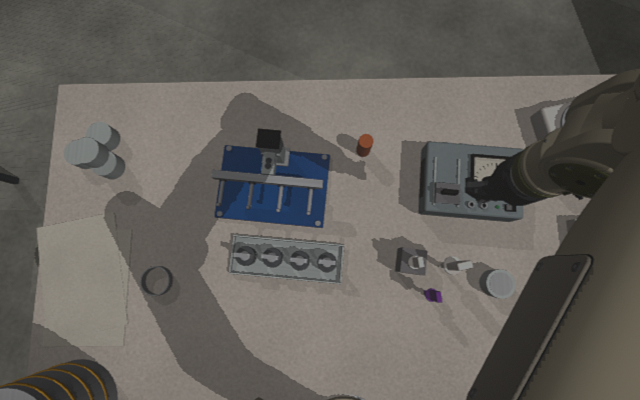

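View pics/s35.png

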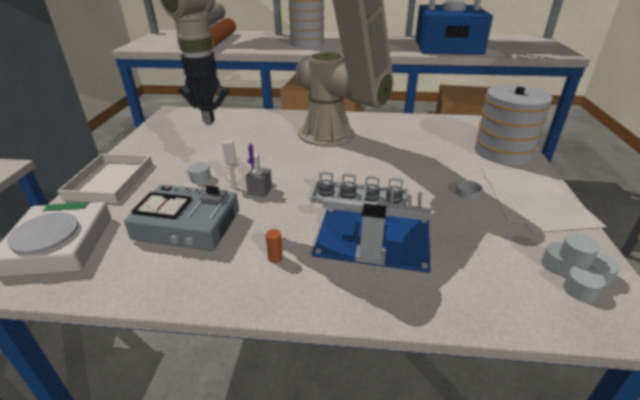

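```bash
python3 - <<'E'
from h import *
s,im=shot("wrist","w36");c=cam("wrist",s);crop(im,270,180,100,80,7,"w36c")
print(w2pix(c,[[.6007,-.2755,.115],[.6043,-.2399,.115]]))
E
```

```text
[[296.29825946 236.83299067]
 [334.28224197 237.12595516]]
```

View pics/w36c.png

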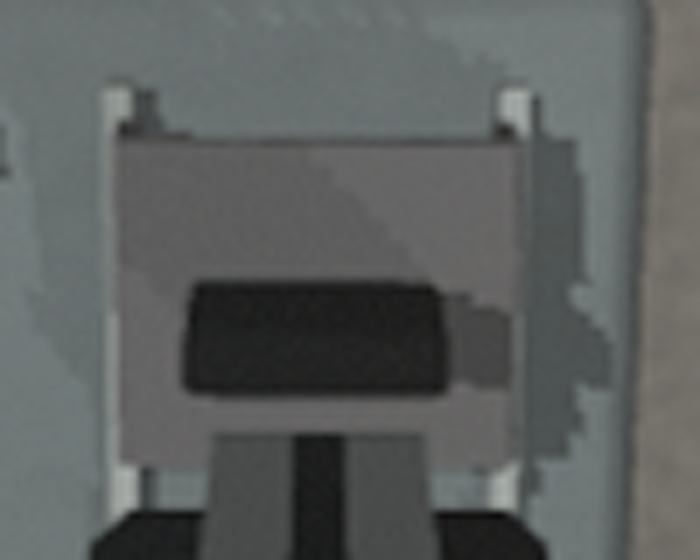

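```bash
python3 -c "
from workcell import env
print(env.hand_in())"
```

```text
the job is handed in; nothing more can be done
None
```

I finished the job and handed it in at about 44 s of the 208 s allowed; no verdict is reported back.

**What I did:**
- Lifted all four check weights off their pegs and stood them in the tray.
- Pushed the hood open with the closed fingers.
- Took the smaller white tool from its stand and set its blade in the slot. The larger white tool and the purple one were left alone.
- Turned the zero screw about 125° clockwise.
- Put the tool back in its stand and pushed the hood shut until it hit its stop.

**What the last pictures showed:**
- **Weights:** all four stand upright in the tray.
- **Zero pointer:** the red needle lies along the black pointer, about 0.5 mm apart or less at the tip.
- **Tool:** it hangs upright in its stand.
- **Hood:** the rib is within about 1 mm of where it was at the start, when shut.
- **Bystanders:** the ring, tin and soil core look unmoved in the top view.

**Checks that were less certain:**
- With the tool at its final angle, the gripper hid the meter from the wrist camera. An early partial view suggested the pointer was up to about 2 mm off.
- A later view with the tool still in the slot, and the clear view after lifting it out, both showed it aligned. Only small parallax remained, so I made no correction.

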